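# Turn the grating plate over onto its catch box

### The arm

A 7-joint arm with a two-finger parallel gripper is mounted at the origin on the work surface. World frame = base frame: x ahead of the robot, y to its left, z up, the work surface at z = 0. Lengths are in mm, angles in rad, forces in N, time in s.
With the tool pointing down it reaches from about 425 to 950 mm from the base axis. Payload 4.7 kg.
Tool frame: the origin (TCP) lies midway between the tips of the shut fingers; the grasp point (between the pads) lies 19 mm behind it; z points along the fingers, x is the direction in which the jaws open and shut, and the axes are right-handed (so a half turn about z gives the same grasp; the last joint's range is limited). The gripper opens to 85 mm and grips with 20 to 120 N. Pads are 22 mm wide; open, the fingers measure 114 mm over their backs; the gripper's body (76 mm by 85 mm) begins 54 mm behind the grasp point. The pads swing forward as they close: fully open they stand 13 mm farther back than shut.
Start: joints at [-1.188, 0.469, -0.049, 1.532, 0.024, 1.141, -0.082], TCP at [270.138, 618.606, 231.335] pointing down, gripper open.
Joint ranges: [-2.59, 2.59], [-0.33, 1.99], [-1.39, 1.29], [0.1, 2.45], [-1.04, 4.18], [0.21, 1.99], [-2.66, 2.66]. Speed limits (rad/s): [2.57, 2.57, 3.14, 3.14, 3.14, 3.14, 3.14].

### API

Orientations are given as a rotation vector (axis times angle).
In Python, from station import readout, grab_frame, get_calibration, ctrl, spotter gives the robot as it stands. The module is installed in compiled form; this text tells all that it offers.
- The arm moves only by the shell command python3 -m inch 'ROWS' [FORCE]. ROWS is JSON, a list of rows, each a list of 3 entries, a list of its own where there are three numbers: the turn, a rotation vector about the tool's x, y, z in rad, then the shift along the tool's x, y, z in mm, then the opening, from -1 (shut) to 1 (fully open), so that 0 is half open. In form: [[[rx, ry, rz], [dx, dy, dz], jaw], ...]. A call has exactly 10 rows; each row shifts and turns the pose as measured when the row begins, along the tool's axes as they then stand; what a row does not reach is not made up. A row lasts 1/8 s, in which the tool goes at most 62.5 mm and 10.7 degrees, less where a joint would pass 70% of its speed; a pose out of reach is approached as far as the arm can. A call with a gripper value outside its range is refused whole. The fingers move at their own pace and stop on an object; FORCE is the grip in N (left out, the last holds). Time passes only in rows, so rows that do not move let the fingers close, or fill a call up. It gives the time, the measured TCP pose, the force and the opening at its end, in the units of the state.
- readout.read_state(): the state, without advancing time (a new reading comes with each control period).
- grab_frame(name): name is "scene" or "top"; returns the picture (384x512x3 uint8, red, green, blue); there is no depth.
- get_calibration(name): a dict with "mtx" (3x3 intrinsics, pixels), "k1" (the pictures are not rectified: a ray, as slopes to the right and down, at radius r is drawn at 1 + k1 r^2 times it, then the intrinsics apply), "R" (3x3) and "t" (3): a world point X has camera coordinates R X + t. Camera axes: x right, y down, z forward; pixel columns grow to the right and rows downward; lengths in mm; the calibration is good to about 2 mm. A picture is of the moment at which its call begins. get_calibration takes no time and is no camera call.
- ctrl.hand_in(): hands the job in, once; it reports no verdict.
Trained networks look in the newest picture that a camera, given by its name, has taken for a name from the list of things; names that differ only in an ending like _2 or _b are one class to them, and where a whole thing is asked for, a point or a joint stands for the part that bears it (a point fixed in the world has none). Each returns a list of dicts, best first, with "confidence" (0 to 1); they miss things now and then, are a little off and sometimes report something else, mostly with a low value. They report only what shows in the picture. A call takes as long as a camera call. They do not tell look-alikes from the thing itself.
- spotter.recognise(camera, thing): "box" ([centre column, centre row, width, height] in pixels, round what is visible of it).
The state is a dict: "time_s": time; "joints": joint angles; "dq": joint speeds; "effort": joint torques, N m; "ee_pos": TCP position; "tcp_rot": TCP orientation; "wrist_force": force on the tool from outside, world axes, zero at the start; "wrist_torque": the same for the moment, N m; "width": finger opening in mm.
Only numpy, scipy, OpenCV 4.12 (cv2) and the standard library are available. Lean on these libraries where they do the work, as an engineer would, in place of code of your own. Each camera call takes 0.05 s, during which the arm holds its last target.

### The job

The grating plate lies teeth down between the side strips of the raised plank. Slide it out flat over one end of the plank until about a third of it overhangs, take it there, turn it over and lay it gently, teeth up, flat and lengthwise along the top of the narrow catch box, with one short edge right up to the box's end stop. Lay it down rather than letting it drop or flop over, and leave the mugs, the dish and the colander where they are.

Things in the scene. Friction and masses are not known exactly. Their poses are not given: they have to be found in the camera images.
- plate_c (a point): Centre (half-way up) of the loose grating plate: flat rectangle 66 (x) x 150 (y) x 7 mm (z), 0.13 to 0.23 kg, white plastic frame around a steel sheet. Its +z side is plain (up at the start); its -z side is recessed, with round steel teeth that do not stand out past the frame (down at the start). It starts wholly on the plank, its y along the plank's y within about 1 degree.
- plank_edge (a point): Point on the floor of the plank's channel, mid-width, at the plank's +y end. The floor is 60 mm above the worktop. Both ends are open, with only the worktop below an overhanging plate. z is up. A fingertip let down to the floor behind the plate pushes it along with a few N (drawing it from above slips); it tips off if its middle passes the end.
- plank: Fixed raised wooden plank, 98 mm wide (x) by 320 mm long (y); origin under its middle, on the worktop. A strip 14 mm wide and 10 mm high runs along each long side, leaving a channel 70 mm wide: the plate has 2 mm of play at each side, so its sides cannot be gripped in the channel.
- box_top (a point): Middle of the catch box's open top, at rim height, 60 mm above the worktop; z is up. The box is narrower than the plate, so a laid plate stands out 10 mm over each long side, and fingers holding the plate by its long sides can pass down beside the box. Properly laid, the plate's centre is 0 to 5 mm from here towards -y and 3.5 mm above.
- box: Fixed, open-topped grey plastic catch box, 46 mm wide (x), 165 mm long (y), 60 mm high; origin under its middle. At its +y end a stop 46 mm wide and 8 mm thick rises 8 mm above the rim; the stop's inner face is 74.5 mm from the middle. No stop at the -y end. The plate, held lightly by its long sides, swivels between the fingers when its lower edge bears on the rim and stop.
- mug_a_c (a point): Bystander, to be left alone: middle of a white enamel mug, 80 mm wide and 80 mm high, handle at its +y.
- mug_b_c (a point): Bystander, to be left alone: middle of a second mug, just like the first.
- dish_c (a point): Bystander, to be left alone: middle of a glass sauce dish, 100 mm wide and 30 mm high.
- colander_c (a point): Bystander, to be left alone: middle of a red plastic colander, 180 mm wide and 85 mm high.
Mind the look-alikes: they are no part of the job. Of the things that look like the part that bears plate_c, the middle-sized one is meant. Several things look just like the box: the one meant starts nearest to the robot's base.

How it is judged (in metres and radians):
On the way, in this order (a step that is already met when the one before it is completed fails the run):
1. the plate lies flat on the plank, still teeth down, with 30 to 74 mm of its length out over one end (angle between plate_c's own z axis and vertical below 0.06 rad and z of plate_c in the frame of plank_edge between 0 and 0.0065 m and (y of plate_c in the frame of plank_edge between -0.045 and -0.001 m or y of plate_c in the frame of plank_edge between -0.319 and -0.275 m)), for 0.2 s.
2. the plate is held clear of the plank, at least 15 mm higher than it lay (z of plate_c in the frame of plank_edge above 0.02 m), for 0.1 s.
At the end, for the whole second after the job is handed in: The plate lies teeth up and level (2.3 degrees) on the box rim, not on its stop, along the box within 7 degrees, its centre within 11 mm of the box centre line and from 18 mm towards -y to 4 mm towards +y of the box middle, released and at rest (angle between plate_c's own z axis and vertical above 3.1016 rad and x of plate_c in the frame of box_top between -0.011 and 0.011 m and y of plate_c in the frame of box_top between -0.018 and 0.004 m and z of plate_c in the frame of box_top between 0 and 0.0065 m and angle between the y axis of plate_c and the y axis of box_top, either way round below 0.12 rad and linear speed of plate below 0.02 m/s and contact force between the fingers and plate below 0.05 N); the robot touches nothing.
It fails at once if the plate is let fall or flop (it moves faster than 0.6 m/s with no finger on it) (linear speed of plate above 0.6 m/s and contact force between the fingers and plate below 0.05 N).
It fails at once if a mug, the dish or the colander is moved more than 30 mm (distance of any of mug_a_c, mug_b_c, dish_c, colander_c from where it was at the start of the episode above 0.03 m).
It also fails if it takes over 64 s, if anything falls off the work surface, if the arm or the gripper's body presses on something with over 40 N, if the wrist force passes 120 N, or if a joint passes its speed limit or range.

## Working session

There is one attempt and no reset: what is moved stays moved. The work goes in short steps, Python scripts to look and compute and a shell command to move; the robot and the scene stay as the last step left them, time stands still between calls to the robot, and variables do not carry over. Pictures are saved under pics/ and viewed, and the job is handed in when it is done.

```bash
ls; mkdir -p pics
cat > h.py <<'E'
import numpy as np,cv2
from scipy.spatial.transform import Rotation as Ro
from station import readout, grab_frame, get_calibration, ctrl, spotter
def shot(n,fn):
    im=grab_frame(n); cv2.imwrite('pics/'+fn,cv2.cvtColor(im,cv2.COLOR_RGB2BGR)); return im
def proj(n,X):
    c=get_calibration(n);R=np.array(c['R']);t=np.array(c['t']);M=np.array(c['mtx'])
    p=np.atleast_2d(X)@R.T+t; s=p[:,:2]/p[:,2:]; s=s*(1+c['k1']*(s**2).sum(1,keepdims=True))
    return s@M[:2,:2].T+M[:2,2]
def back(n,uv,z):
    c=get_calibration(n);R=np.array(c['R']);t=np.array(c['t']).ravel();M=np.array(c['mtx'])
    d=(np.atleast_2d(uv)-M[:2,2])@np.linalg.inv(M[:2,:2]).T; s=d.copy()
    for _ in range(20): s=d/(1+c['k1']*(s**2).sum(1,keepdims=True))
    r=np.c_[s,np.ones(len(s))]@R; o=-R.T@t
    return o+r*((z-o[2])/r[:,2:])
E
python3 - <<'E'
from h import *
for n in('scene','top'):
    shot(n,n+'0.png'); c=get_calibration(n); print(n,-np.array(c['R']).T@np.array(c['t']),c['k1'],np.array(c['R']).round(2).tolist())
print(readout.read_state())
for n in('scene','top'):
  for th in('plate_c','plank','box','mug_a_c','dish_c','colander_c'):
    print(n,th,[(np.round(d['box']).tolist(),round(d['confidence'],2)) for d in spotter.recognise(n,th)])
E
```

```text
pics
scene [ 970.62392908 -700.57632364  724.01087881] 0.023423316953088556 [[0.84, 0.55, 0.02], [0.34, -0.51, -0.79], [-0.42, 0.67, -0.61]]
top [ 415.10600885    6.06434986 1166.23514144] -0.09531248972114524 [[0.02, -1.0, -0.02], [-1.0, -0.02, -0.1], [0.09, 0.03, -1.0]]
{'time_s': 0.1, 'joints': array([-1.18790771,  0.46936064, -0.04863932,  1.53355632,  0.02411378,
        1.14101154, -0.0823281 ]), 'dq': array([ 0.00123779, -0.00396293, -0.00094405, -0.00113169, -0.00032687,
       -0.0005807 , -0.00168649]), 'effort': array([ 9.89324872e-04, -5.11515784e+01, -4.68609610e-02, -2.38390732e+01,
        1.08374210e-02,  4.28020707e-03,  1.53545358e-05]), 'ee_pos': array([269.92596119, 618.11225672, 230.37429569]), 'tcp_rot': array([ 2.62780002e+00,  1.71987491e+00, -2.25185631e-03]), 'wrist_force': array([ 0.6716789 , -1.12477077,  0.07590442]), 'wrist_torque': array([-0.01851799,  0.01221415, -0.00240412]), 'width': 85.1796425516557}
scene plate_c [([211.0, 223.0, 51.0, 35.0], 0.63), ([203.0, 202.0, 24.0, 25.0], 0.58)]
scene plank [([192.0, 241.0, 115.0, 93.0], 0.96)]
scene box [([337.0, 169.0, 32.0, 37.0], 0.81), ([279.0, 171.0, 28.0, 41.0], 0.77)]
scene mug_a_c [([226.0, 333.0, 51.0, 57.0], 0.87), ([289.0, 273.0, 50.0, 45.0], 0.24)]
scene dish_c [([277.0, 174.0, 33.0, 46.0], 0.71), ([266.0, 134.0, 27.0, 16.0], 0.49), ([228.0, 331.0, 44.0, 59.0], 0.41)]
scene colander_c [([333.0, 213.0, 68.0, 55.0], 0.91)]
top plate_c [([338.0, 276.0, 74.0, 36.0], 0.87), ([312.0, 199.0, 51.0, 32.0], 0.81), ([272.0, 242.0, 36.0, 29.0], 0.66)]
top plank []
top box [([151.0, 141.0, 62.0, 20.0], 0.72), ([194.0, 196.0, 59.0, 19.0], 0.57)]
top mug_a_c [([386.0, 131.0, 44.0, 31.0], 0.98)]
top dish_c [([119.0, 251.0, 33.0, 35.0], 0.94)]
top colander_c [([236.0, 111.0, 60.0, 56.0], 0.85)]
```

View pics/scene0.png

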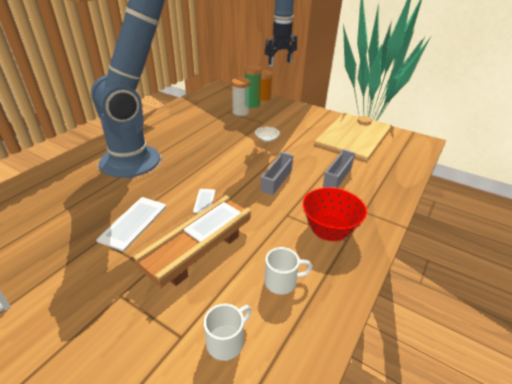

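View pics/top0.png

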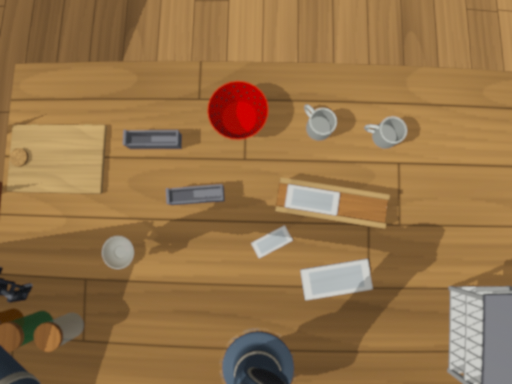

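Candidates for the plate in the top view are (312,200) on the plank, (338,280) large, and (272,242) small. The one on the plank is middle-sized, so it is the one meant. Boxes are at (194,194) and (151,140), and (194,194) is nearer the base. Next I'll check this in a close crop.

Run:
```python
import cv2,numpy as np
im=cv2.imread('pics/top0.png')
a=cv2.resize(im[170:240,265:405],None,fx=5.5,fy=5.5,interpolation=cv2.INTER_CUBIC)[:300]
a=cv2.resize(im[172:236,268:398],(780,384),interpolation=cv2.INTER_CUBIC)
b=cv2.resize(im[176:211,156:236],(480,210),interpolation=cv2.INTER_CUBIC)
o=np.zeros((600,780,3),np.uint8);o[:384]=a;o[384:594,:480]=b
cv2.imwrite('pics/crop0.png',o)
```

```text
(no output)
```

View pics/crop0.png

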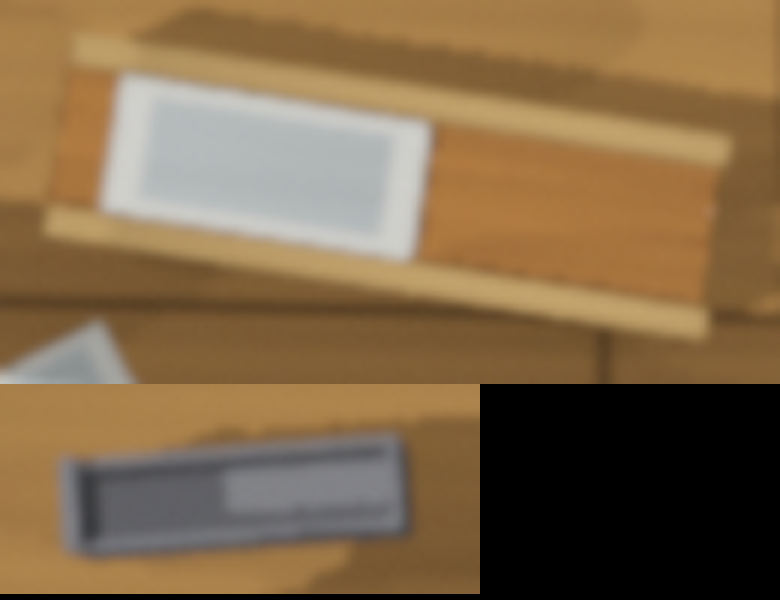

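```bash
cat >> h.py <<'E'
def fit(n,uv,z,L,W):
    # corners order: (+y,+x),( -y,+x),(-y,-x),(+y,-x) 
    P=back(n,uv,z)[:,:2]; m=np.array([[W,L],[W,-L],[-W,-L],[-W,L]])/2.
    c=P.mean(0);A=m.T@(P-c);U,S,V=np.linalg.svd(A);R=(U@V).T
    a=np.degrees(np.arctan2(R[1,0],R[0,0])); r=(m@R.T+c)-P
    return c,a,np.linalg.norm(r,axis=1)
E
python3 - <<'E'
from h import *
pl=np.array([(122,73),(432,121),(410,262),(100,212)])/6+[267.6,171.6]
print('plate',fit('top',pl,67,150,66))
pk=np.array([(76,33),(733,135),(708,341),(44,235)])/6+[267.6,171.6]
print('plank',fit('top',pk,70,320,98))
bx=np.array([(62,74),(402,49),(408,150),(72,170)])/6+[155.6,175.6]
print('box',fit('top',bx,62,165,46))
print(fit('top',bx,60,165,46))
for n,uv,z in(('muga',(320,123),80),('mugb',(391,130),80),('dish',(118,252),30),('col',(238,110),85)): print(n,back('top',uv,z))
E
```

```text
plate (array([ 501.49903367, -145.49139855]), np.float64(-7.848270722987001), array([0.94172212, 1.84285965, 1.3287833 , 1.28507669]))
plank (array([ 493.47826001, -205.4501999 ]), np.float64(-7.70536271218728), array([0.76299967, 1.22679692, 1.60218353, 1.14496181]))
box (array([509.8534992 , 195.00537569]), np.float64(5.21972434922255), array([2.16697286, 1.61636341, 1.96318286, 0.94902315]))
(array([510.02510666, 195.34758727]), np.float64(5.219724349222568), array([2.32434509, 1.71842522, 2.0540098 , 0.85501889]))
muga [[ 724.29038502 -165.7542553    80.        ]]
mugb [[ 709.02636998 -374.65114283   80.        ]]
dish [[332.00118023 428.12761625  30.        ]]
col [[757.10746954  74.22058783  85.        ]]
```

```bash
cat >> h.py <<'E'
Rz=lambda d:Ro.from_euler('z',d,degrees=True)
PA=-7.75; PC=np.array([493.5,-205.5,0]); BA=5.2; BC=np.array([510,195.2,0])
def plk(x,y,z): return PC+Rz(PA).apply([x,y,z])
def bxp(x,y,z): return BC+Rz(BA).apply([x,y,z])
def down(yaw,tilt=0):
    # tool down, tool x along yaw; tilt deg about x' axis: + tilts tool z toward +y'
    return Rz(yaw)*Ro.from_euler('x',tilt,degrees=True)*Ro.from_euler('x',180,degrees=True)
def plan(p,R,n,p0=None,R0=None,jaw=-1):
    s=readout.read_state()
    p0=np.array(s['ee_pos']) if p0 is None else p0; R0=Ro.from_rotvec(s['tcp_rot']) if R0 is None else R0
    d=(R0.inv()*R).as_rotvec(); print('turn',np.round(np.degrees(np.linalg.norm(d)),1),'dist',np.round(np.linalg.norm(p-p0),1))
    out=[];P=p0;Q=R0
    for i in range(n):
        pn=p0+(p-p0)*(i+1)/n; sh=Q.inv().apply(pn-P)
        out.append([np.round(d/n,3).tolist(),np.round(sh,1).tolist(),jaw]); P=pn;Q=Q*Ro.from_rotvec(d/n)
    print(str(out).replace(' ',''))
def st():
    s=readout.read_state(); R=Ro.from_rotvec(s['tcp_rot'])
    print('t',round(s['time_s'],2),'p',np.round(s['ee_pos'],1),'x',R.apply([1,0,0]).round(3),'z',R.apply([0,0,1]).round(3),'F',np.round(s['wrist_force'],1),'w',round(s['width'],1),'q',np.round(s['joints'],2))
    for nm,C,A in(('plank',PC,PA),('box',BC,BA)): print(nm,np.round(Rz(-A).apply(s['ee_pos']-C),1))
E
python3 - <<'E'
from h import *
im=cv2.imread('pics/scene0.png')
m=lambda f,c:np.array([f(*v) for v in c])
def draw(P,col):
    q=proj('scene',P)
    cv2.polylines(big,[np.round((q-[130,120]+.5)*3.7).astype(int)],True,col,1)
big=cv2.resize(im[120:280,130:346],None,fx=3.7,fy=3.7,interpolation=cv2.INTER_CUBIC)
draw(m(plk,[(49,160,70),(49,-160,70),(-49,-160,70),(-49,160,70)]),(255,0,0))
pc=np.array([501.5,-145.5,67]);draw(np.array([pc+Rz(-7.8).apply(v) for v in[(33,75,0),(33,-75,0),(-33,-75,0),(-33,75,0)]]),(0,255,0))
draw(m(bxp,[(23,82.5,60),(23,-82.5,60),(-23,-82.5,60),(-23,82.5,60)]),(0,0,255))
cv2.imwrite('pics/ov0.png',big)
plan(np.array([500,195,230.]),down(-20),10)
E
```

```text
turn 86.4 dist 482.0
[[[-0.0,-0.0,0.151],[-29.6,38.0,0.1],-1],[[-0.0,-0.0,0.151],[-23.6,42.0,0.1],-1],[[-0.0,-0.0,0.151],[-17.0,45.1,0.1],-1],[[-0.0,-0.0,0.151],[-10.0,47.1,0.1],-1],[[-0.0,-0.0,0.151],[-2.8,48.1,0.1],-1],[[-0.0,-0.0,0.151],[4.4,48.0,0.1],-1],[[-0.0,-0.0,0.151],[11.6,46.8,0.1],-1],[[-0.0,-0.0,0.151],[18.5,44.5,0.1],-1],[[-0.0,-0.0,0.151],[25.0,41.2,0.1],-1],[[-0.0,-0.0,0.151],[30.9,37.0,0.1],-1]]
```

View pics/ov0.png

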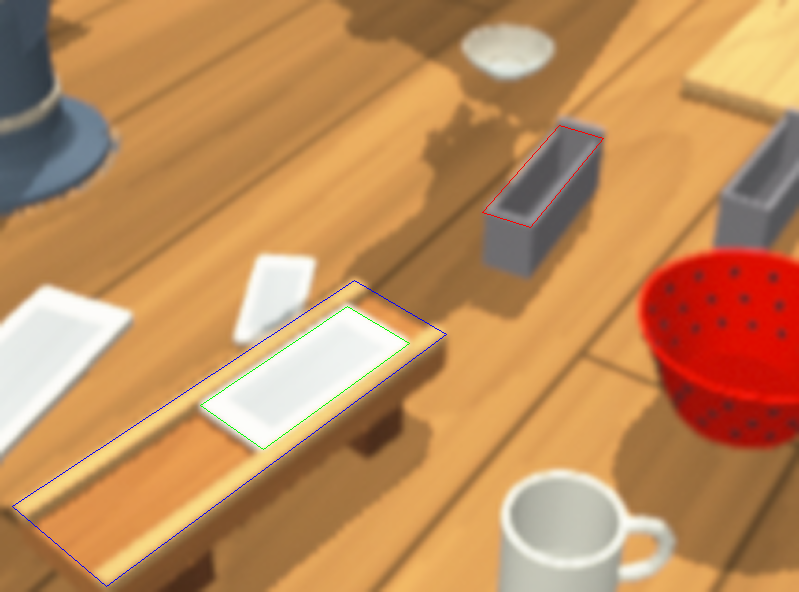

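The fitted outlines sit on the plank, the plate (centre about (300,380) in this view) and the near box (about (545,175)) to within a pixel or two. The box's stop is at the far end, +y. Now I'll move.

```bash
python3 -m inch '[[[0,0,0.15],[-30,38,0],-1],[[0,0,0.15],[-23.6,42,0],-1],[[0,0,0.15],[-17,45,0],-1],[[0,0,0.15],[-10,47,0],-1],[[0,0,0.15],[-3,48,0],-1],[[0,0,0.15],[4.4,48,0],-1],[[0,0,0.15],[11.6,47,0],-1],[[0,0,0.15],[18.5,44.5,0],-1],[[0,0,0.15],[25,41,0],-1],[[0,0,0.15],[31,37,0],-1]]' 20
python3 - <<'E'
from h import *
st()
plan(plk(0,-45,120),down(PA),10)
E
```

```text
time_s: 1.95
ee_pos: [497.5, 183.5, 231.5]
tcp_rot: [-3.077, 0.594, -0.001]
wrist_force: [1.3, -1.0, 0.4]
width: 0.2
t 1.95 p [497.5 183.5 231.5] x [ 0.928 -0.372 -0.001] z [ 0.002  0.007 -1.   ] F [ 1.3 -1.   0.4] w 0.2 q [-0.78  0.24  0.41  1.9  -0.12  1.02 -0.69]
plank [-48.5 386.  231.5]
box [-13.5 -10.5 231.5]
turn 14.1 dist 447.8
[[[-0.001,-0.0,-0.025],[15.2,40.7,10.8],-1],[[-0.001,-0.0,-0.025],[14.2,41.1,10.9],-1],[[-0.001,-0.0,-0.025],[13.2,41.4,10.9],-1],[[-0.001,-0.0,-0.025],[12.2,41.7,10.9],-1],[[-0.001,-0.0,-0.025],[11.1,42.0,11.0],-1],[[-0.001,-0.0,-0.025],[10.1,42.2,11.0],-1],[[-0.001,-0.0,-0.025],[9.1,42.4,11.0],-1],[[-0.001,-0.0,-0.025],[8.0,42.6,11.0],-1],[[-0.001,-0.0,-0.025],[7.0,42.8,11.1],-1],[[-0.001,-0.0,-0.025],[5.9,43.0,11.1],-1]]
```

```bash
python3 -m inch '[[[0,0,-0.025],[15,41,11],-1],[[0,0,-0.025],[14,41,11],-1],[[0,0,-0.025],[13,41.4,11],-1],[[0,0,-0.025],[12,41.7,11],-1],[[0,0,-0.025],[11,42,11],-1],[[0,0,-0.025],[10,42.2,11],-1],[[0,0,-0.025],[9,42.4,11],-1],[[0,0,-0.025],[8,42.6,11],-1],[[0,0,-0.025],[7,43,11],-1],[[0,0,-0.025],[6,43,11],-1]]' 20
python3 - <<'E'
from h import *
st()
plan(plk(0,-45,62.5),down(PA),8)
E
```

```text
time_s: 3.2
ee_pos: [493.0, -262.9, 118.3]
tcp_rot: [-3.125, 0.19, -0.022]
wrist_force: [0.7, -0.9, 0.3]
width: 0.1
t 3.2 p [ 493.  -262.9  118.3] x [ 0.993 -0.121  0.014] z [ 0.015  0.01  -1.   ] F [ 0.7 -0.9  0.3] w 0.1 q [ 0.04  0.43  0.49  1.95 -0.3   0.81  0.58]
plank [  7.2 -56.9 118.3]
box [ -58.5 -454.7  118.3]
turn 1.3 dist 57.6
[[[-0.001,-0.002,0.002],[-1.0,-1.4,7.0],-1],[[-0.001,-0.002,0.002],[-1.0,-1.4,7.0],-1],[[-0.001,-0.002,0.002],[-1.0,-1.4,7.0],-1],[[-0.001,-0.002,0.002],[-1.0,-1.5,7.0],-1],[[-0.001,-0.002,0.002],[-0.9,-1.5,7.0],-1],[[-0.001,-0.002,0.002],[-0.9,-1.5,7.0],-1],[[-0.001,-0.002,0.002],[-0.9,-1.5,7.0],-1],[[-0.001,-0.002,0.002],[-0.9,-1.5,7.0],-1]]
```

```bash
python3 -m inch '[[[0,-0.002,0.002],[-1,-1.5,7],-1],[[0,-0.002,0.002],[-1,-1.5,7],-1],[[0,-0.002,0.002],[-1,-1.5,7],-1],[[0,-0.002,0.002],[-1,-1.5,7],-1],[[0,-0.002,0.002],[-1,-1.5,7],-1],[[0,-0.002,0.002],[-1,-1.5,7],-1],[[0,-0.002,0.002],[-1,-1.5,7],-1],[[0,-0.002,0.002],[-1,-1.5,6],-1],[[0,0,0],[0,0,0],-1],[[0,0,0],[0,0,0],-1]]' 20
python3 - <<'E'
from h import *
st()
plan(plk(0,53,62.8),down(PA),20)
E
```

```text
time_s: 4.45
ee_pos: [487.4, -248.0, 60.2]
tcp_rot: [-3.122, 0.216, 0.003]
wrist_force: [0.3, 0.0, 2.0]
width: 0.2
t 4.45 p [ 487.4 -248.    60.2] x [ 0.99  -0.138 -0.003] z [-0.001  0.012 -1.   ] F [0.3 0.  2. ] w 0.2 q [ 0.05  0.51  0.45  2.01 -0.35  0.7   0.59]
plank [ -0.3 -42.9  60.2]
box [ -62.7 -439.3   60.2]
turn 0.7 dist 95.9
[[[-0.001,0.0,-0.0],[0.0,-4.8,-0.1],-1],[[-0.001,0.0,-0.0],[0.0,-4.8,-0.1],-1],[[-0.001,0.0,-0.0],[0.0,-4.8,-0.1],-1],[[-0.001,0.0,-0.0],[0.0,-4.8,-0.1],-1],[[-0.001,0.0,-0.0],[0.0,-4.8,-0.1],-1],[[-0.001,0.0,-0.0],[0.0,-4.8,-0.1],-1],[[-0.001,0.0,-0.0],[0.0,-4.8,-0.1],-1],[[-0.001,0.0,-0.0],[0.0,-4.8,-0.1],-1],[[-0.001,0.0,-0.0],[0.0,-4.8,-0.1],-1],[[-0.001,0.0,-0.0],[0.0,-4.8,-0.1],-1],[[-0.001,0.0,-0.0],[0.0,-4.8,-0.1],-1],[[-0.001,0.0,-0.0],[0.0,-4.8,-0.1],-1],[[-0.001,0.0,-0.0],[0.0,-4.8,-0.1],-1],[[-0.001,0.0,-0.0],[0.0,-4.8,-0.1],-1],[[-0.001,0.0,-0.0],[0.0,-4.8,-0.1],-1],[[-0.001,0.0,-0.0],[0.0,-4.8,-0.1],-1],[[-0.001,0.0,-0.0],[0.0,-4.8,-0.1],-1],[[-0.001,0.0,-0.0],[0.0,-4.8,-0.1],-1],[[-0.001,0.0,-0.0],[0.0,-4.8,-0.1],-1],[[-0.001,0.0,-0.0],[0.0,-4.8,-0.1],-1]]
```

```bash
python3 -m inch '[[[0,0,0],[0,0,-2.5],-1],[[0,0,0],[0,-6,0],-1],[[0,0,0],[0,-6,0],-1],[[0,0,0],[0,-6,0],-1],[[0,0,0],[0,-6,0],-1],[[0,0,0],[0,-6,0],-1],[[0,0,0],[0,-6,0],-1],[[0,0,0],[0,-6,0],-1],[[0,0,0],[0,-6,0],-1],[[0,0,0],[0,-6,0],-1]]' 20
python3 - <<'E'
from h import *
st()
im=shot('top','top1.png')
cv2.imwrite('pics/c1.png',cv2.cvtColor(cv2.resize(im[172:236,268:398],(780,384),interpolation=cv2.INTER_CUBIC),cv2.COLOR_RGB2BGR))
E
```

```text
time_s: 5.7
ee_pos: [495.0, -191.2, 63.4]
tcp_rot: [-3.123, 0.217, 0.003]
wrist_force: [0.1, -1.2, -0.3]
width: 0.0
t 5.7 p [ 495.  -191.2   63.4] x [ 0.99  -0.138 -0.003] z [-0.001  0.011 -1.   ] F [ 0.1 -1.2 -0.3] w 0.0 q [-0.06  0.48  0.46  2.04 -0.35  0.69  0.48]
plank [-0.5 14.3 63.4]
box [ -50.  -383.5   63.4]
```

View pics/c1.png

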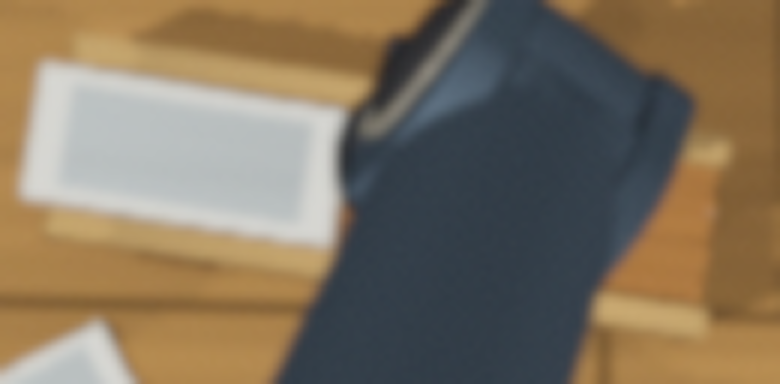

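The plate has moved about 40 mm; its left edge is at crop columns 18–40, so the overhang is about 15 mm. I'll push another 40 mm.

```bash
python3 -m inch '[[[0,0,0],[0,-5,0],-1],[[0,0,0],[0,-5,0],-1],[[0,0,0],[0,-5,0],-1],[[0,0,0],[0,-5,0],-1],[[0,0,0],[0,-5,0],-1],[[0,0,0],[0,-5,0],-1],[[0,0,0],[0,-4,0],-1],[[0,0,0],[0,-3,0],-1],[[0,0,0],[0,0,0],-1],[[0,0,0],[0,0,0],-1]]' 20
python3 - <<'E'
from h import *
st()
im=shot('top','top2.png')
cv2.imwrite('pics/c2.png',cv2.cvtColor(cv2.resize(im[172:236,248:378],(780,384),interpolation=cv2.INTER_CUBIC),cv2.COLOR_RGB2BGR))
E
```

```text
time_s: 7.0
ee_pos: [500.7, -150.9, 63.9]
tcp_rot: [-3.122, 0.215, 0.003]
wrist_force: [-0.0, -0.8, -0.4]
width: 0.3
t 7.0 p [ 500.7 -150.9   63.9] x [ 0.991 -0.137 -0.003] z [-0.001  0.012 -1.   ] F [-0.  -0.8 -0.4] w 0.3 q [-0.14  0.47  0.46  2.06 -0.34  0.68  0.41]
plank [-0.2 55.1 63.9]
box [ -40.6 -343.8   63.9]
```

View pics/c2.png

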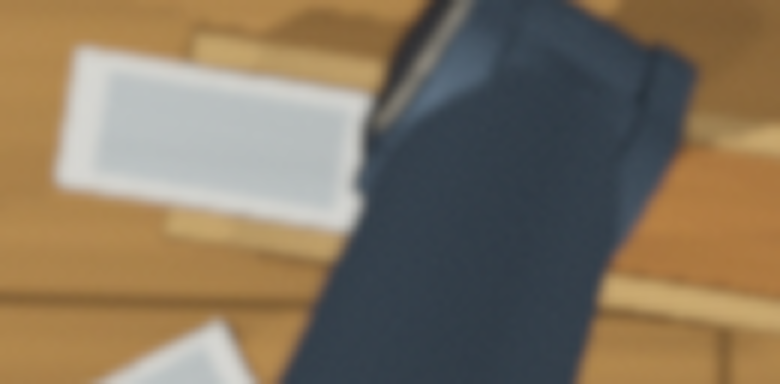

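Overhang measures about 55 mm, plank end at crop column ~180 and plate end at ~66. Next I'll back off and reposition for the grasp.

Run:
```python
from h import *
s=readout.read_state();R0=Ro.from_rotvec(s['tcp_rot'])
plan(plk(0,223,100),down(PA,-40),7,p0=plk(-.2,50,124),R0=R0,jaw=1)
```

```text
turn 40.7 dist 174.7
[[[-0.101,0.0,-0.0],[-0.0,-24.7,3.7],1],[[-0.101,0.0,-0.0],[-0.0,-24.9,1.2],1],[[-0.101,0.0,-0.0],[-0.0,-24.9,-1.3],1],[[-0.101,0.0,-0.0],[-0.0,-24.7,-3.8],1],[[-0.101,0.0,-0.0],[0.0,-24.1,-6.3],1],[[-0.101,0.0,-0.0],[0.0,-23.4,-8.7],1],[[-0.101,0.0,-0.0],[0.0,-22.4,-11.1],1]]
```

```bash
python3 -m inch '[[[0,0,0],[0,5,0],-1],[[0,0,0],[0,0,-30],-1],[[0,0,0],[0,0,-30],-1],[[-0.1,0,0],[0,-25,3.7],1],[[-0.1,0,0],[0,-25,1],1],[[-0.1,0,0],[0,-25,-1],1],[[-0.1,0,0],[0,-25,-4],1],[[-0.1,0,0],[0,-24,-6],1],[[-0.1,0,0],[0,-23.4,-9],1],[[-0.1,0,0],[0,-22.4,-11],1]]' 20
python3 - <<'E'
from h import *
st()
im=shot('top','top3.png'); im2=shot('scene','scene3.png')
cv2.imwrite('pics/c3.png',cv2.cvtColor(np.vstack([cv2.resize(im[172:236,248:378],(720,354),interpolation=cv2.INTER_CUBIC),cv2.resize(im2[160:300,130:400],(720,373))[:240]]),cv2.COLOR_RGB2BGR))
plan(plk(0,175.9,46.6),down(PA,-40),8,jaw=1)
E
```

```text
time_s: 8.3
ee_pos: [528.0, 11.0, 103.8]
tcp_rot: [2.427, -0.191, -0.059]
wrist_force: [0.1, -0.5, 0.2]
width: 85.5
t 8.3 p [528.   11.  103.8] x [ 0.988 -0.153  0.009] z [-0.093 -0.643 -0.76 ] F [ 0.1 -0.5  0.2] w 85.5 q [-0.97  0.71  0.77  1.93  0.2   0.98 -0.56]
plank [  4.9 219.2 103.8]
box [   1.2 -185.   103.8]
turn 0.7 dist 73.0
[[[0.001,0.0,-0.001],[-0.6,0.3,9.1],1],[[0.001,0.0,-0.001],[-0.6,0.3,9.1],1],[[0.001,0.0,-0.001],[-0.6,0.3,9.1],1],[[0.001,0.0,-0.001],[-0.6,0.3,9.1],1],[[0.001,0.0,-0.001],[-0.6,0.3,9.1],1],[[0.001,0.0,-0.001],[-0.6,0.3,9.1],1],[[0.001,0.0,-0.001],[-0.6,0.3,9.1],1],[[0.001,0.0,-0.001],[-0.6,0.3,9.1],1]]
```

View pics/c3.png

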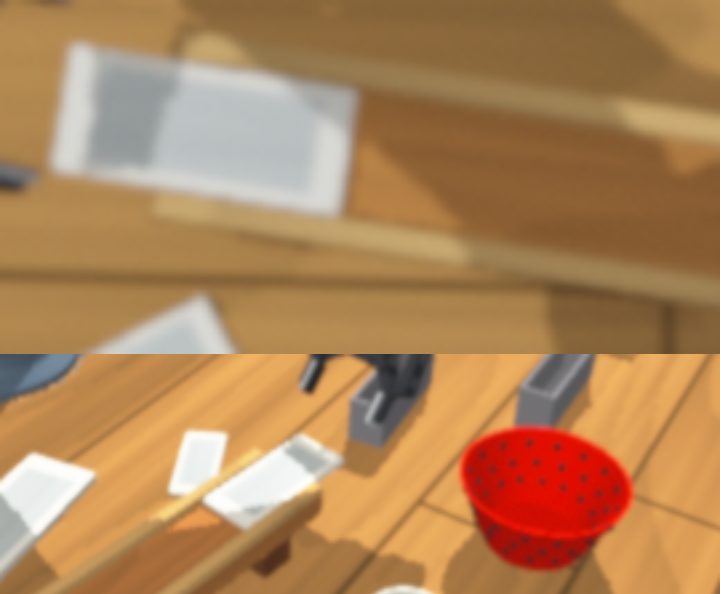

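The plate overhangs cleanly, with crop corners at (70,42),(358,90),(342,215),(50,172). The open fingers are in front of it.

```bash
python3 - <<'E'
from h import *
pl=np.array([(70,42),(358,90),(342,215),(50,172)])/5.54+[247.6,171.6]
c,a,r=fit('top',pl,67,150,66);print(c,a,r,Rz(-PA).apply(np.r_[c,0]-PC))
E
python3 -m inch '[[[0,0,0],[-0.7,0.3,9],1],[[0,0,0],[-0.7,0.3,9],1],[[0,0,0],[-0.7,0.3,9],1],[[0,0,0],[-0.7,0.3,9],1],[[0,0,0],[-0.6,0.3,9],1],[[0,0,0],[-0.6,0.3,9],1],[[0,0,0],[-0.6,0.3,9],1],[[0,0,0],[-0.6,0.3,9],1],[[0,0,0],[0,0,0],1],[[0,0,0],[0,0,0],1]]' 20
python3 -c "
from h import *;st();shot('scene','scene4.png')
im=cv2.imread('pics/scene4.png');cv2.imwrite('pics/c4.png',cv2.resize(im[130:250,170:330],(800,600),interpolation=cv2.INTER_CUBIC))"
```

```text
[512.53825156 -66.3350154 ] -7.5907620517919465 [2.25375751 0.95733013 1.95582903 1.92646535] [9.78265806e-02 1.40461163e+02 0.00000000e+00]
time_s: 9.65
ee_pos: [514.7, -39.2, 44.8]
tcp_rot: [2.431, -0.187, -0.061]
wrist_force: [0.1, -0.1, -0.5]
width: 85.2
t 9.65 p [514.7 -39.2  44.8] x [ 0.988 -0.151  0.006] z [-0.094 -0.64  -0.762] F [ 0.1 -0.1 -0.5] w 85.2 q [-0.89  0.79  0.75  2.01  0.2   0.8  -0.55]
plank [ -1.4 167.6  44.8]
box [ -16.6 -233.9   44.8]
```

View pics/c4.png

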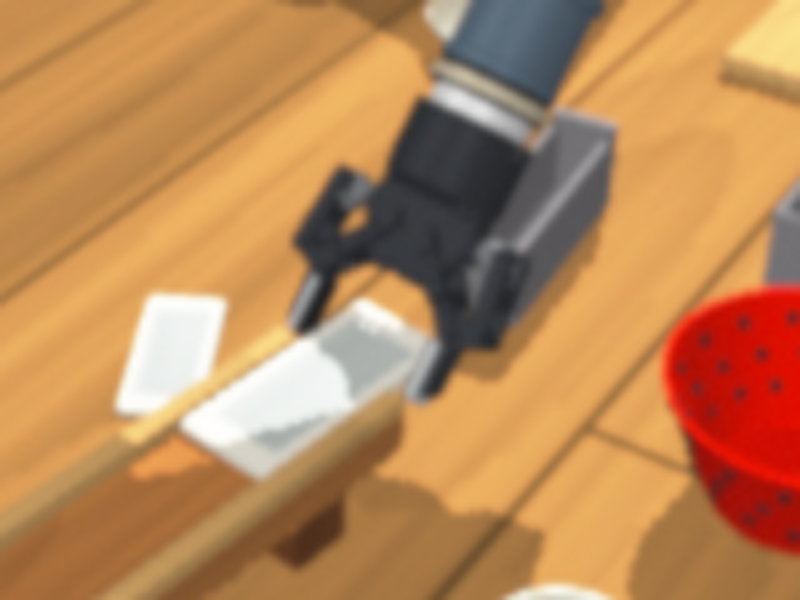

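The fingers straddle the overhang, but the TCP is 8 mm too far towards the plank end. I'll back off 7 mm and close.

```bash
python3 -m inch '[[[0,0,0],[1.4,-5.4,-4.5],1],[[0,0,0],[0,0,0],1],[[0,0,0],[0,0,0],0.4],[[0,0,0],[0,0,0],0.2],[[0,0,0],[0,0,0],0.2],[[0,0,0],[0,0,0],0.2],[[0,0,0],[0,0,0],0.2],[[0,0,0],[0,0,0],0.2],[[0,0,0],[0,0,0],0.2],[[0,0,0],[0,0,0],0.2]]' 60
python3 -c "
from h import *;st();shot('scene','scene5.png')
im=cv2.imread('pics/scene5.png');cv2.imwrite('pics/c5.png',cv2.resize(im[130:250,170:330],(800,600),interpolation=cv2.INTER_CUBIC))"
```

```text
time_s: 10.95
ee_pos: [518.1, -30.8, 45.4]
tcp_rot: [2.433, -0.186, -0.059]
wrist_force: [-1.2, 0.8, 1.7]
width: 64.7
t 10.95 p [518.1 -30.8  45.4] x [ 0.989 -0.15   0.007] z [-0.092 -0.64  -0.763] F [-1.2  0.8  1.7] w 64.7 q [-0.9   0.79  0.75  2.    0.19  0.82 -0.55]
plank [  0.8 176.4  45.4]
box [ -12.4 -225.8   45.4]
```

View pics/c5.png

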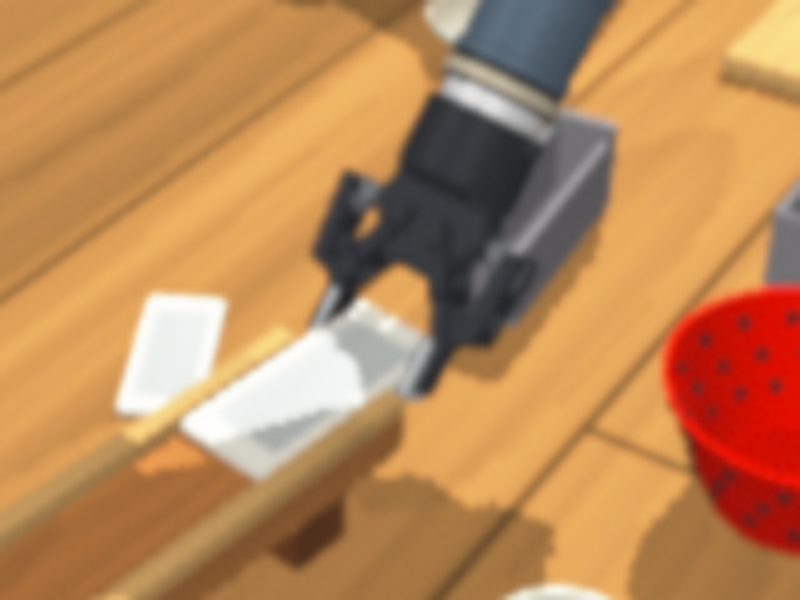

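```bash
python3 -m inch '[[[0,0,0],[0,2,-2.4],0.2],[[0,0,0],[0,4,-4.8],0.2],[[0,0,0],[0,6.4,-7.7],0.2],[[0,0,0],[0,9.6,-11.5],0.2],[[0,0,0],[0,9.6,-11.5],0.2],[[0,0,0],[0,9.6,-11.5],0.2],[[0,0,0],[0,9.6,-11.5],0.2],[[0,0,0],[0,9.6,-11.5],0.2],[[0,0,0],[0,6.4,-7.7],0.2],[[0,0,0],[0,0,0],0.2]]' 60
python3 -c "
from h import *;st();shot('scene','scene6.png')
im=cv2.imread('pics/scene6.png');cv2.imwrite('pics/c6.png',cv2.resize(im[110:260,150:350],(800,600),interpolation=cv2.INTER_CUBIC))"
```

```text
time_s: 12.25
ee_pos: [517.3, -30.1, 157.4]
tcp_rot: [2.435, -0.188, -0.057]
wrist_force: [-0.9, -0.3, -2.1]
width: 64.9
t 12.25 p [517.3 -30.1 157.4] x [ 0.989 -0.151  0.008] z [-0.091 -0.638 -0.765] F [-0.9 -0.3 -2.1] w 64.9 q [-0.97  0.6   0.84  1.96  0.26  1.01 -0.5 ]
plank [-1.000e-01  1.770e+02  1.574e+02]
box [ -13.1 -225.   157.4]
```

View pics/c6.png

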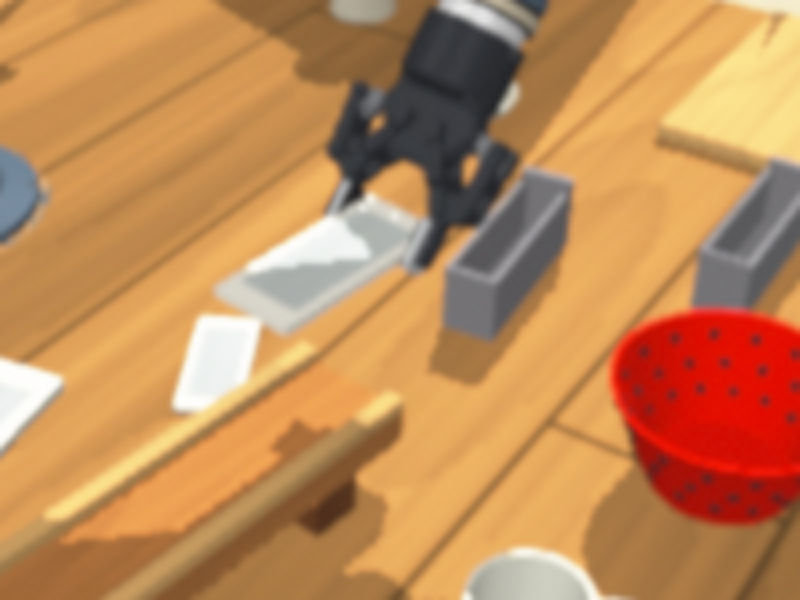

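```bash
cat >> h.py <<'E'
OFF=np.array([0,0,-22.])
def plan2(G,R,n,jaw=0.2):
    s=readout.read_state(); p0=np.array(s['ee_pos']);R0=Ro.from_rotvec(s['tcp_rot']); G0=p0+R0.apply(OFF)
    d=(R0.inv()*R).as_rotvec(); print('turn',np.round(np.degrees(np.linalg.norm(d)),1),'dist',np.round(G-G0,1),'G0 box',Rz(-BA).apply(G0-BC).round(1))
    out=[];P=p0;Q=R0
    for i in range(n):
        Qn=Q*Ro.from_rotvec(d/n); pn=G0+(G-G0)*(i+1)/n-Qn.apply(OFF); sh=Q.inv().apply(pn-P)
        out.append([np.round(d/n,3).tolist(),np.round(sh,1).tolist(),jaw]); P=pn;Q=Qn
    print(str(out).replace(' ',''))
E
python3 - <<'E'
from h import *
plan2(bxp(0,-100,240),down(BA,10),10)
E
```

```text
turn 51.9 dist [  0.  111.6  66.2] G0 box [ -10.1 -211.2  173.8]
[[[0.087,0.006,-0.024],[-1.5,-6.1,-12.3],0.2],[[0.087,0.006,-0.024],[-1.3,-7.2,-11.9],0.2],[[0.087,0.006,-0.024],[-1.1,-8.2,-11.4],0.2],[[0.087,0.006,-0.024],[-0.9,-9.2,-10.8],0.2],[[0.087,0.006,-0.024],[-0.7,-10.1,-10.1],0.2],[[0.087,0.006,-0.024],[-0.4,-11.0,-9.4],0.2],[[0.087,0.006,-0.024],[-0.1,-11.8,-8.5],0.2],[[0.087,0.006,-0.024],[0.2,-12.5,-7.7],0.2],[[0.087,0.006,-0.024],[0.5,-13.1,-6.7],0.2],[[0.087,0.006,-0.024],[0.8,-13.6,-5.7],0.2]]
```

```bash
python3 -m inch '[[[0.087,0.006,-0.024],[-1.5,-6,-12.3],0.2],[[0.087,0.006,-0.024],[-1.3,-7.2,-12],0.2],[[0.087,0.006,-0.024],[-1.1,-8.2,-11.4],0.2],[[0.087,0.006,-0.024],[-0.9,-9.2,-10.8],0.2],[[0.087,0.006,-0.024],[-0.7,-10,-10],0.2],[[0.087,0.006,-0.024],[-0.4,-11,-9.4],0.2],[[0.087,0.006,-0.024],[0,-11.8,-8.5],0.2],[[0.087,0.006,-0.024],[0.2,-12.5,-7.7],0.2],[[0.087,0.006,-0.024],[0.5,-13,-6.7],0.2],[[0.087,0.006,-0.024],[0.8,-13.6,-5.7],0.2]]' 60
python3 -c "
from h import *;st();plan2(bxp(0,32,235),down(BA,65),10)"
```

```text
time_s: 13.55
ee_pos: [512.0, 101.7, 213.8]
tcp_rot: [-2.948, -0.143, 0.035]
wrist_force: [-0.0, 0.0, -2.1]
width: 64.9
t 13.55 p [512.  101.7 213.8] x [ 0.995  0.098 -0.014] z [-0.032  0.187 -0.982] F [-0.   0.  -2.1] w 64.9 q [-0.61  0.26  0.54  1.94 -0.38  1.02  0.22]
plank [-23.1 306.9 213.8]
box [ -6.5 -93.3 213.8]
turn 54.1 dist [ -5.6 129.5  -0.4] G0 box [ -6.1 -97.5 235.4]
[[[0.094,0.002,-0.0],[0.7,-14.8,2.4],0.2],[[0.094,0.002,-0.0],[0.7,-14.5,3.6],0.2],[[0.094,0.002,-0.0],[0.7,-14.1,4.7],0.2],[[0.094,0.002,-0.0],[0.7,-13.6,5.8],0.2],[[0.094,0.002,-0.0],[0.7,-13.0,6.9],0.2],[[0.094,0.002,-0.0],[0.7,-12.3,7.9],0.2],[[0.094,0.002,-0.0],[0.7,-11.5,8.8],0.2],[[0.094,0.002,-0.0],[0.7,-10.6,9.7],0.2],[[0.094,0.002,-0.0],[0.7,-9.6,10.4],0.2],[[0.094,0.002,-0.0],[0.7,-8.6,11.1],0.2]]
```

```bash
python3 -m inch '[[[0.094,0.002,0],[0.7,-14.8,2.4],0.2],[[0.094,0.002,0],[0.7,-14.5,3.6],0.2],[[0.094,0.002,0],[0.7,-14,4.7],0.2],[[0.094,0.002,0],[0.7,-13.6,5.8],0.2],[[0.094,0.002,0],[0.7,-13,7],0.2],[[0.094,0.002,0],[0.7,-12.3,8],0.2],[[0.094,0.002,0],[0.7,-11.5,8.8],0.2],[[0.094,0.002,0],[0.7,-10.6,9.7],0.2],[[0.094,0.002,0],[0.7,-9.6,10.4],0.2],[[0.094,0.002,0],[0.7,-8.6,11],0.2]]' 60
python3 -c "
from h import *;st();shot('scene','scene7.png')
im=cv2.imread('pics/scene7.png');cv2.imwrite('pics/c7.png',cv2.resize(im[60:210,180:380],(800,600),interpolation=cv2.INTER_CUBIC))
plan2(bxp(0,34,200),down(BA,67),8)"
```

```text
time_s: 14.8
ee_pos: [499.4, 240.6, 211.5]
tcp_rot: [-2.036, -0.081, 0.078]
wrist_force: [-0.3, 0.3, -4.0]
width: 65.0
t 14.8 p [499.4 240.6 211.5] x [ 0.996  0.092 -0.02 ] z [-0.091  0.889 -0.449] F [-0.3  0.3 -4. ] w 65.0 q [ 0.44  0.56 -0.6   2.02 -1.03  1.    0.74]
plank [-54.3 442.9 211.5]
box [ -6.4  46.2 211.5]
turn 3.5 dist [  6.2   8.4 -21.1] G0 box [ -7.   26.2 221.1]
[[[0.007,0.001,-0.003],[1.0,1.8,2.0],0.2],[[0.007,0.001,-0.003],[1.0,1.8,2.0],0.2],[[0.007,0.001,-0.003],[0.9,1.8,2.0],0.2],[[0.007,0.001,-0.003],[0.9,1.8,2.0],0.2],[[0.007,0.001,-0.003],[0.9,1.8,2.0],0.2],[[0.007,0.001,-0.003],[0.9,1.8,2.0],0.2],[[0.007,0.001,-0.003],[0.9,1.9,2.0],0.2],[[0.007,0.001,-0.003],[0.9,1.9,1.9],0.2]]
```

View pics/c7.png

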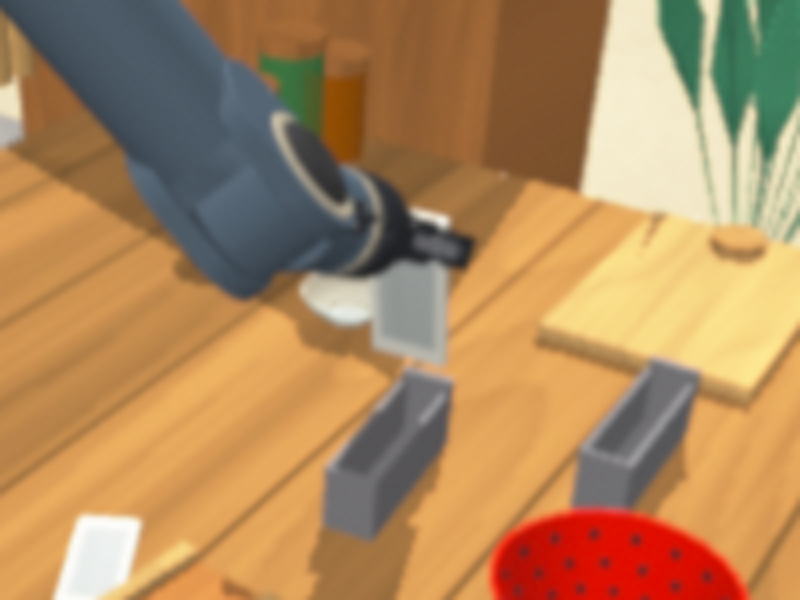

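The picture shows the plate hanging from the gripper, its lower edge at about (410,350), a little past vertical, above the box's far (stop) end. Joint 5 is at its limit, so I won't tilt further. Next I'll centre it and lower it.

```bash
python3 -c "
from h import *;plan2(bxp(0,38,196),down(BA,62),9)"
```

```text
turn 2.2 dist [  5.9  12.4 -25.1] G0 box [ -7.   26.2 221.1]
[[[-0.003,0.001,-0.002],[0.9,2.0,2.4],0.2],[[-0.003,0.001,-0.002],[0.9,2.0,2.4],0.2],[[-0.003,0.001,-0.002],[0.9,2.0,2.4],0.2],[[-0.003,0.001,-0.002],[0.8,2.0,2.4],0.2],[[-0.003,0.001,-0.002],[0.8,2.0,2.4],0.2],[[-0.003,0.001,-0.002],[0.8,1.9,2.4],0.2],[[-0.003,0.001,-0.002],[0.8,1.9,2.4],0.2],[[-0.003,0.001,-0.002],[0.8,1.9,2.5],0.2],[[-0.003,0.001,-0.002],[0.8,1.9,2.5],0.2]]
```

```bash
python3 -m inch '[[[-0.003,0.001,-0.002],[0.8,2,2.4],0.2],[[-0.003,0.001,-0.002],[0.8,2,2.4],0.2],[[-0.003,0.001,-0.002],[0.8,2,2.4],0.2],[[-0.003,0.001,-0.002],[0.8,2,2.4],0.2],[[-0.003,0.001,-0.002],[0.8,2,2.4],0.2],[[-0.003,0.001,-0.002],[0.8,2,2.4],0.2],[[-0.003,0.001,-0.002],[0.8,2,2.4],0.2],[[-0.003,0.001,-0.002],[0.8,2,2.4],0.2],[[0,0,0],[0,0,0],0.2],[[0,0,0],[0,0,0],0.2]]' 60
python3 -c "
from h import *;st();shot('scene','scene8.png');t=shot('top','top8.png')
im=cv2.imread('pics/scene8.png');cv2.imwrite('pics/c8.png',np.hstack([cv2.resize(im[90:200,220:330],(440,440),interpolation=cv2.INTER_CUBIC),cv2.resize(t[150:240,150:240,::-1],(360,360),interpolation=cv2.INTER_CUBIC)[list(range(360))+[0]*80]]))
plan2(bxp(0,38,196),down(BA,62),9)
"
```

```text
time_s: 16.1
ee_pos: [504.2, 250.7, 184.3]
tcp_rot: [-2.063, -0.093, 0.062]
wrist_force: [0.2, 0.8, -2.1]
width: 64.7
t 16.1 p [504.2 250.7 184.3] x [ 0.996  0.093 -0.005] z [-0.084  0.877 -0.474] F [ 0.2  0.8 -2.1] w 64.7 q [ 0.42  0.6  -0.6   2.02 -1.02  0.93  0.77]
plank [-51.  453.4 184.3]
box [ -0.8  55.8 184.3]
turn 0.4 dist [0.5 1.7 1.3] G0 box [ -0.7  36.4 194.7]
[[[0.001,0.0,-0.0],[0.1,-0.2,0.1],0.2],[[0.001,0.0,-0.0],[0.1,-0.2,0.1],0.2],[[0.001,0.0,-0.0],[0.1,-0.2,0.1],0.2],[[0.001,0.0,-0.0],[0.1,-0.2,0.1],0.2],[[0.001,0.0,-0.0],[0.1,-0.2,0.1],0.2],[[0.001,0.0,-0.0],[0.1,-0.2,0.1],0.2],[[0.001,0.0,-0.0],[0.1,-0.2,0.1],0.2],[[0.001,0.0,-0.0],[0.1,-0.2,0.1],0.2],[[0.001,0.0,-0.0],[0.1,-0.2,0.1],0.2]]
```

View pics/c8.png

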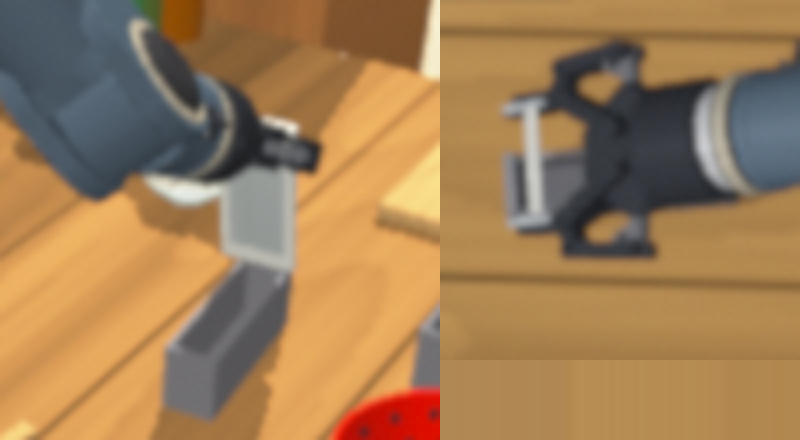

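The picture shows the plate standing just over the stop end of the box, roughly 11 mm above the rim. I'll lower it to contact.

```bash
python3 -m inch '[[[0,0,0],[0.1,0.9,1.2],0.2],[[0,0,0],[0.1,0.9,1.2],0.2],[[0,0,0],[0.1,0.9,1.2],0.2],[[0,0,0],[0.1,0.9,1.2],0.2],[[0,0,0],[0.1,0.9,1.2],0.2],[[0,0,0],[0.1,0.9,1.2],0.2],[[0,0,0],[0.1,0.9,1.2],0.2],[[0,0,0],[0,0,0],0.2],[[0,0,0],[0,0,0],0.2],[[0,0,0],[0,0,0],0.2]]' 40
python3 -c "
from h import *;st();plan2(bxp(0,43,184),down(BA,62),9)
"
```

```text
time_s: 17.45
ee_pos: [504.6, 255.2, 174.1]
tcp_rot: [-2.063, -0.092, 0.062]
wrist_force: [0.1, 0.1, -1.6]
width: 64.6
t 17.45 p [504.6 255.2 174.1] x [ 0.996  0.092 -0.005] z [-0.084  0.877 -0.474] F [ 0.1  0.1 -1.6] w 64.6 q [ 0.42  0.62 -0.62  2.02 -1.02  0.9   0.78]
plank [-51.1 458.  174.1]
box [  0.   60.3 174.1]
turn 0.4 dist [-0.3  2.1 -0.5] G0 box [1.000e-01 4.090e+01 1.845e+02]
[[[0.001,0.0,-0.0],[-0.0,-0.1,0.2],0.2],[[0.001,0.0,-0.0],[-0.0,-0.1,0.2],0.2],[[0.001,0.0,-0.0],[-0.0,-0.1,0.2],0.2],[[0.001,0.0,-0.0],[-0.0,-0.1,0.2],0.2],[[0.001,0.0,-0.0],[-0.0,-0.1,0.2],0.2],[[0.001,0.0,-0.0],[-0.0,-0.1,0.2],0.2],[[0.001,0.0,-0.0],[-0.0,-0.1,0.2],0.2],[[0.001,0.0,-0.0],[-0.0,-0.1,0.2],0.2],[[0.001,0.0,-0.0],[-0.0,-0.1,0.2],0.2]]
```

```bash
python3 -m inch '[[[0,0,0],[0,0.7,0.4],0.2],[[0,0,0],[0,0.7,0.4],0.2],[[0,0,0],[0,0.7,0.4],0.2],[[0,0,0],[0,0.7,0.4],0.2],[[0,0,0],[0,-0.5,0.9],0.2],[[0,0,0],[0,-0.5,0.9],0.2],[[0,0,0],[0,-0.5,0.9],0.2],[[0,0,0],[0,-0.5,0.9],0.2],[[0,0,0],[0,0,0],0.2],[[0,0,0],[0,0,0],0.2]]' 30
python3 -c "
from h import *;st();plan2(bxp(0,43,184),down(BA,62),9);shot('scene','scene9.png')
im=cv2.imread('pics/scene9.png');cv2.imwrite('pics/c9.png',cv2.resize(im[90:200,220:330],(600,600),interpolation=cv2.INTER_CUBIC))
"
```

```text
time_s: 18.7
ee_pos: [504.6, 260.2, 172.7]
tcp_rot: [-2.06, -0.093, 0.062]
wrist_force: [0.2, -0.0, 1.2]
width: 64.8
t 18.7 p [504.6 260.2 172.7] x [ 0.996  0.092 -0.004] z [-0.084  0.878 -0.471] F [ 0.2 -0.   1.2] w 64.8 q [ 0.42  0.63 -0.63  2.02 -1.03  0.89  0.78]
plank [-51.8 463.  172.7]
box [  0.5  65.3 172.7]
turn 0.3 dist [-0.3 -2.9  0.9] G0 box [  0.6  45.8 183.1]
[[[0.0,0.0,-0.0],[-0.1,0.1,-0.3],0.2],[[0.0,0.0,-0.0],[-0.1,0.1,-0.3],0.2],[[0.0,0.0,-0.0],[-0.1,0.1,-0.3],0.2],[[0.0,0.0,-0.0],[-0.1,0.1,-0.3],0.2],[[0.0,0.0,-0.0],[-0.1,0.1,-0.3],0.2],[[0.0,0.0,-0.0],[-0.1,0.1,-0.3],0.2],[[0.0,0.0,-0.0],[-0.1,0.1,-0.3],0.2],[[0.0,0.0,-0.0],[-0.1,0.1,-0.3],0.2],[[0.0,0.0,-0.0],[-0.1,0.1,-0.3],0.2]]
```

View pics/c9.png

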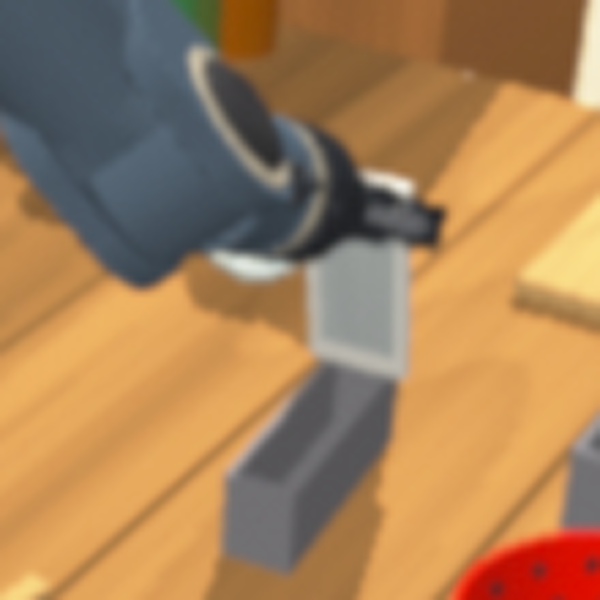

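Contact: the wrist force rose by about 3 N with the lower edge at z≈60, so it is on the rim inside the stop. Next I'll swing the grip back and down about that edge with a light hold.

```bash
cat >> h.py <<'E'
def Gphi(f,bias):
    f=np.radians(f); K=min(74.2-7*np.sin(f),72.5)
    return np.array([0,K-125.5*np.cos(f)+3.5*np.sin(f),60-bias+125.5*np.sin(f)+3.5*np.cos(f)])
def sweep(f0,f1,t1,bias,n=10,jaw=0.2):
    s=readout.read_state(); p0=np.array(s['ee_pos']);R0=Ro.from_rotvec(s['tcp_rot'])
    z=Rz(-BA).apply(R0.apply([0,0,1])); t0=np.degrees(np.arctan2(z[1],-z[2]))
    G0=Rz(-BA).apply(p0+R0.apply(OFF)-BC); e0=G0-Gphi(f0,bias)
    print('tilt',t0.round(1),'G0',G0.round(1),'ideal',Gphi(f0,bias).round(1))
    P=p0;Q=R0;out=[];d=(R0.inv()*down(BA,t1)).as_rotvec()/n
    for i in range(n):
        a=(i+1)/n; G=Gphi(f0+(f1-f0)*a,bias)+e0*(1-a); Qn=Q*Ro.from_rotvec(d); pn=bxp(*G)-Qn.apply(OFF)
        out.append([d.round(3).tolist(),Q.inv().apply(pn-P).round(1).tolist(),jaw]);P=pn;Q=Qn
    print(str(out).replace(' ',''))
E
python3 -c "
from h import *;sweep(78.5,55,62,1)"
```

```text
tilt 61.9 G0 [  0.6  45.8 183.1] ideal [  0.   45.7 182.7]
[[[0.0,0.0,-0.0],[-0.1,3.3,-3.9],0.2],[[0.0,0.0,-0.0],[-0.1,3.4,-3.8],0.2],[[0.0,0.0,-0.0],[-0.1,3.6,-3.6],0.2],[[0.0,0.0,-0.0],[-0.1,3.7,-3.5],0.2],[[0.0,0.0,-0.0],[-0.1,3.8,-3.3],0.2],[[0.0,0.0,-0.0],[-0.1,4.0,-3.1],0.2],[[0.0,0.0,-0.0],[-0.1,4.1,-3.0],0.2],[[0.0,0.0,-0.0],[-0.1,4.2,-2.8],0.2],[[0.0,0.0,-0.0],[-0.1,4.3,-2.6],0.2],[[0.0,0.0,-0.0],[-0.1,4.4,-2.4],0.2]]
```

```bash
python3 -m inch '[[[0,0,0],[-0.1,4.2,-2.6],0.2],[[0,0,0],[-0.1,4.2,-2.8],0.2],[[0,0,0],[-0.1,4,-3.2],0.2],[[0,0,0],[-0.1,4,-3.2],0.2],[[0,0,0],[-0.1,4,-3.2],0.2],[[0,0,0],[0,4,-3.1],0.2],[[0,0,0],[0,4.1,-3],0.2],[[0,0,0],[0,4.2,-2.8],0.2],[[0,0,0],[0,4.3,-2.6],0.2],[[0,0,0],[0,4.4,-2.4],0.2]]' 20
python3 -c "
from h import *;st();shot('scene','scene10.png')
im=cv2.imread('pics/scene10.png');cv2.imwrite('pics/c10.png',cv2.resize(im[90:200,220:330],(600,600),interpolation=cv2.INTER_CUBIC))
sweep(55,28,55,2)
"
```

```text
time_s: 20.0
ee_pos: [505.3, 234.5, 169.8]
tcp_rot: [-2.004, -0.114, 0.076]
wrist_force: [-0.1, 1.9, 8.1]
width: 64.6
t 20.0 p [505.3 234.5 169.8] x [ 0.993  0.115 -0.002] z [-0.105  0.9   -0.422] F [-0.1  1.9  8.1] w 64.6 q [ 0.47  0.67 -0.62  2.01 -1.    0.96  0.82]
plank [-47.6 437.6 169.8]
box [ -1.1  39.5 169.8]
tilt 65.0 G0 [ -0.5  19.1 178.9] ideal [  0.   -0.7 162.8]
[[[-0.017,0.002,0.001],[-0.0,7.7,-3.9],0.2],[[-0.017,0.002,0.001],[-0.0,7.9,-3.5],0.2],[[-0.017,0.002,0.001],[-0.0,8.1,-3.1],0.2],[[-0.017,0.002,0.001],[0.0,8.2,-2.7],0.2],[[-0.017,0.002,0.001],[0.0,8.3,-2.3],0.2],[[-0.017,0.002,0.001],[0.0,8.4,-1.9],0.2],[[-0.017,0.002,0.001],[0.1,8.5,-1.5],0.2],[[-0.017,0.002,0.001],[0.1,8.6,-1.0],0.2],[[-0.017,0.002,0.001],[0.1,8.6,-0.6],0.2],[[-0.017,0.002,0.001],[0.1,8.6,-0.2],0.2]]
```

View pics/c10.png

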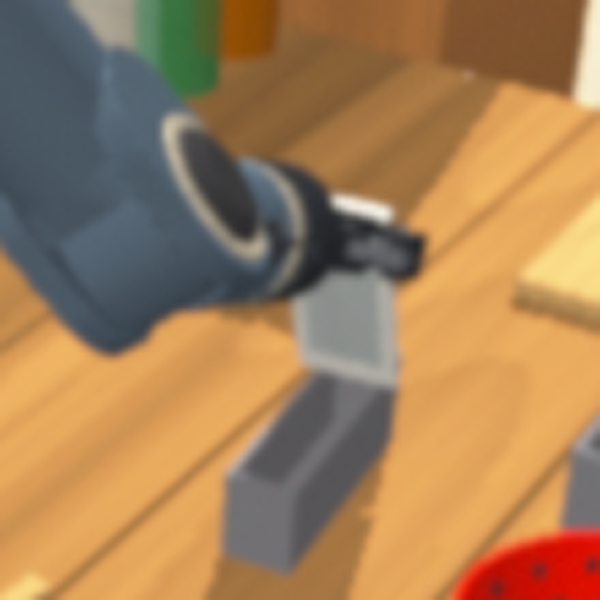

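The lower edge has stayed on the rim, but the plate has swivelled only about 5° in the grip. The rim friction needs more bearing, so I'll press down harder while swinging back.

```bash
python3 -m inch '[[[-0.01,0,0],[0,6.7,-0.2],0.2],[[-0.01,0,0],[0,6.7,-0.2],0.2],[[-0.01,0,0],[0,6.7,-0.2],0.2],[[-0.01,0,0],[0,6.7,-0.2],0.2],[[-0.01,0,0],[0,6.5,-0.2],0.2],[[-0.01,0,0],[0,6,-0.2],0.2],[[-0.01,0,0],[0,0,0],0.2],[[0,0,0],[0,0,0],0.2],[[0,0,0],[0,0,0],0.2],[[0,0,0],[0,0,0],0.2]]' 20
python3 -c "
from h import *;st();shot('scene','scene11.png')
im=cv2.imread('pics/scene11.png');cv2.imwrite('pics/c11.png',cv2.resize(im[90:200,220:330],(600,600),interpolation=cv2.INTER_CUBIC))
sweep(55,28,55,2)
"
```

```text
time_s: 21.3
ee_pos: [506.0, 232.9, 170.2]
tcp_rot: [-1.993, -0.134, 0.09]
wrist_force: [-0.8, 0.8, 3.4]
width: 65.1
t 21.3 p [506.  232.9 170.2] x [ 0.991  0.136 -0.002] z [-0.124  0.902 -0.413] F [-0.8  0.8  3.4] w 65.1 q [ 0.47  0.68 -0.62  1.99 -0.98  0.98  0.82]
plank [-46.8 436.1 170.2]
box [ -0.6  38.  170.2]
tilt 65.6 G0 [  0.4  17.9 179.3] ideal [  0.   -0.7 162.8]
[[[-0.018,0.004,0.002],[-0.2,7.7,-3.9],0.2],[[-0.018,0.004,0.002],[-0.2,7.9,-3.5],0.2],[[-0.018,0.004,0.002],[-0.2,8.0,-3.1],0.2],[[-0.018,0.004,0.002],[-0.1,8.2,-2.7],0.2],[[-0.018,0.004,0.002],[-0.1,8.3,-2.2],0.2],[[-0.018,0.004,0.002],[-0.1,8.4,-1.8],0.2],[[-0.018,0.004,0.002],[-0.0,8.5,-1.4],0.2],[[-0.018,0.004,0.002],[-0.0,8.5,-1.0],0.2],[[-0.018,0.004,0.002],[0.0,8.6,-0.5],0.2],[[-0.018,0.004,0.002],[0.0,8.6,-0.1],0.2]]
```

View pics/c11.png

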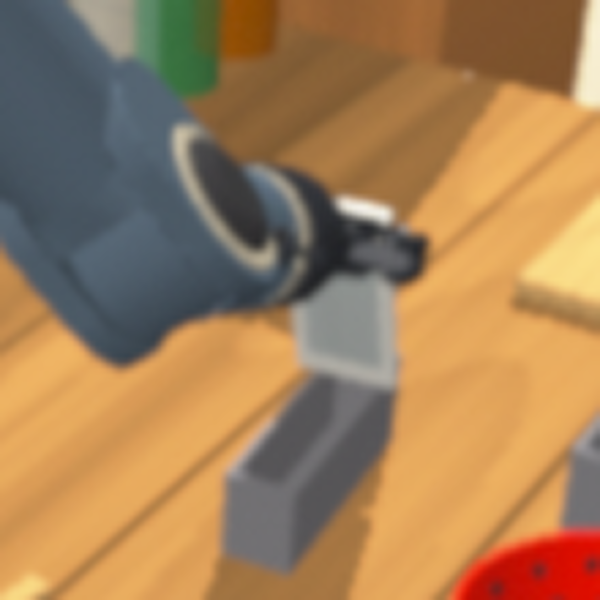

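```bash
python3 -c "
from h import *
t=shot('top','top11.png')
cv2.imwrite('pics/c11t.png',cv2.resize(t[150:250,150:270,::-1],(720,600),interpolation=cv2.INTER_CUBIC))
c=np.array([(303,362),(395,387)])/5.4545+[219.6,89.6]
c0=np.array([(318,358),(405,378)])/5.4545+[219.6,89.6]
for z in(60,68):
  for k in (c0,c): print(z,[Rz(-BA).apply(v-BC).round(1) for v in back('scene',k,z)])
"
```

```text
60 [array([-26.1,  66.4,  60. ]), array([32.4, 71.6, 60. ])]
60 [array([-32.6,  57.2,  60. ]), array([30.8, 58.6, 60. ])]
68 [array([-21.3,  54.3,  68. ]), array([36.5, 59.5, 68. ])]
68 [array([-27.6,  45.2,  68. ]), array([35. , 46.6, 68. ])]
```

View pics/c11t.png

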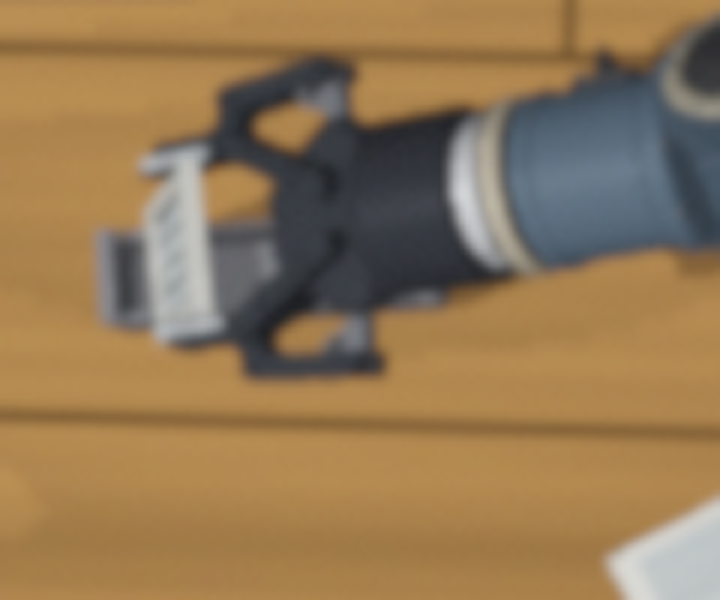

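The edge is on the rim at box y≈58; it slid back about 10 mm. Straight-down pushing jams on friction, so I'll combine a backward swing with strong down pressure.

```bash
python3 -m inch '[[[-0.005,0.007,0.003],[0,10,-3],0.2],[[-0.005,0.007,0.003],[0,10,-4.5],0.2],[[-0.005,0.007,0.003],[0,10,-4.5],0.2],[[-0.005,0.007,0.003],[0,10,-4.5],0.2],[[0,0.007,0.003],[0,10,-4.5],0.2],[[0,0.007,0.003],[0,10,-4.5],0.2],[[0,0,0],[0,4,0],0.2],[[0,0,0],[0,2,0],0.2],[[0,0,0],[0,0,0],0.2],[[0,0,0],[0,0,0],0.2]]' 20
python3 -c "
from h import *;st();shot('scene','scene12.png')
im=cv2.imread('pics/scene12.png');cv2.imwrite('pics/c12.png',cv2.resize(im[90:200,220:330],(600,600),interpolation=cv2.INTER_CUBIC))
sweep(55,28,55,2)
"
```

```text
time_s: 22.65
ee_pos: [510.1, 195.2, 148.0]
tcp_rot: [-1.947, -0.107, 0.072]
wrist_force: [0.1, 0.3, 3.4]
width: 65.0
t 22.65 p [510.1 195.2 148. ] x [ 0.994  0.109 -0.   ] z [-0.101  0.924 -0.369] F [0.1 0.3 3.4] w 65.0 q [ 0.54  0.74 -0.61  1.99 -0.97  1.01  0.89]
plank [-37.6 399.2 148. ]
box [ 1.00e-01 -1.00e-01  1.48e+02]
tilt 68.3 G0 [  0.5 -20.5 156.1] ideal [  0.   -0.7 162.8]
[[[-0.023,0.002,0.001],[-0.1,4.0,-1.5],0.2],[[-0.023,0.002,0.001],[-0.1,4.2,-1.2],0.2],[[-0.023,0.002,0.001],[-0.0,4.3,-0.8],0.2],[[-0.023,0.002,0.001],[-0.0,4.4,-0.5],0.2],[[-0.023,0.002,0.001],[-0.0,4.5,-0.1],0.2],[[-0.023,0.002,0.001],[-0.0,4.6,0.3],0.2],[[-0.023,0.002,0.001],[-0.0,4.7,0.6],0.2],[[-0.023,0.002,0.001],[-0.0,4.7,1.0],0.2],[[-0.023,0.002,0.001],[-0.0,4.6,1.4],0.2],[[-0.023,0.002,0.001],[-0.0,4.6,1.8],0.2]]
```

View pics/c12.png

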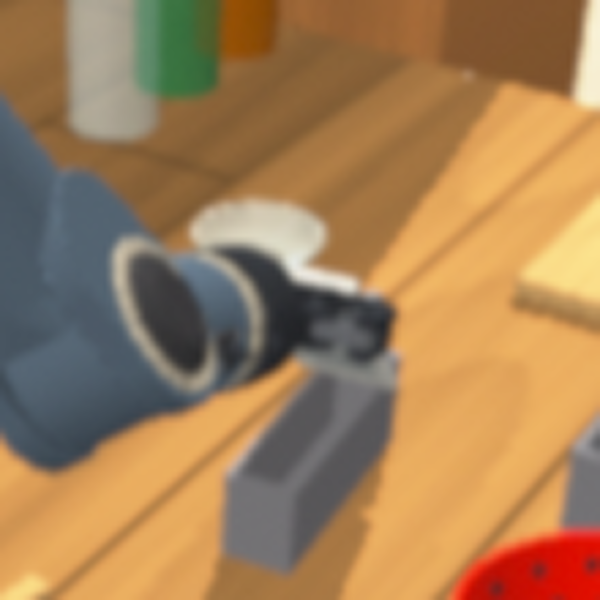

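It worked: the plate is now at about 48°, lower edge on the rim near the stop end (crop (350,365)). Continuing the arc.

```bash
cat >> h.py <<'E'
KY=60
def Gphi(f,bias):
    f=np.radians(f)
    return np.array([0,KY-125.5*np.cos(f)+3.5*np.sin(f),60-bias+125.5*np.sin(f)+3.5*np.cos(f)])
E
python3 -c "
from h import *
sweep(48.5,18,54,2)
"
```

```text
tilt 68.3 G0 [  0.5 -20.5 156.1] ideal [  0.  -20.5 154.3]
[[[-0.025,0.002,0.001],[-0.1,6.7,-3.0],0.2],[[-0.025,0.002,0.001],[-0.1,6.9,-2.5],0.2],[[-0.025,0.002,0.001],[-0.1,7.1,-2.0],0.2],[[-0.025,0.002,0.001],[-0.1,7.2,-1.5],0.2],[[-0.025,0.002,0.001],[-0.1,7.3,-1.0],0.2],[[-0.025,0.002,0.001],[-0.0,7.4,-0.4],0.2],[[-0.025,0.002,0.001],[-0.0,7.4,0.1],0.2],[[-0.025,0.002,0.001],[-0.0,7.4,0.6],0.2],[[-0.025,0.002,0.001],[-0.0,7.3,1.1],0.2],[[-0.025,0.002,0.001],[-0.0,7.2,1.6],0.2]]
```

```bash
python3 -m inch '[[[-0.035,0.002,0.001],[-0.1,7.5,-2.8],0.2],[[-0.035,0.002,0.001],[-0.1,7.5,-2.4],0.2],[[-0.035,0.002,0.001],[-0.1,7.7,-2],0.2],[[-0.035,0.002,0.001],[-0.1,7.7,-1.5],0.2],[[-0.035,0.002,0.001],[-0.1,7.7,-1],0.2],[[-0.035,0.002,0.001],[0,7.7,-0.4],0.2],[[-0.035,0.002,0.001],[0,7.7,0],0.2],[[-0.035,0.002,0.001],[0,7.5,0.4],0.2],[[-0.02,0,0],[0,0,0],0.2],[[0,0,0],[0,0,0],0.2]]' 20
python3 -c "
from h import *;st();shot('scene','scene13.png')
im=cv2.imread('pics/scene13.png');cv2.imwrite('pics/c13.png',cv2.resize(im[90:200,220:330],(600,600),interpolation=cv2.INTER_CUBIC))
sweep(20,2,45,2)
"
```

```text
time_s: 23.95
ee_pos: [513.6, 162.4, 106.6]
tcp_rot: [-2.233, -0.108, 0.052]
wrist_force: [0.2, -0.2, 5.6]
width: 65.1
t 23.95 p [513.6 162.4 106.6] x [0.995 0.096 0.   ] z [-0.076  0.784 -0.616] F [ 0.2 -0.2  5.6] w 65.1 q [ 0.44  0.64 -0.49  2.01 -0.84  0.88  0.77]
plank [-29.7 367.2 106.6]
box [  0.6 -33.  106.6]
tilt 52.0 G0 [  0.7 -50.4 120.1] ideal [  0.  -56.7 104.2]
[[[-0.012,0.0,0.0],[-0.1,5.7,1.7],0.2],[[-0.012,0.0,0.0],[-0.1,5.6,1.8],0.2],[[-0.012,0.0,0.0],[-0.1,5.5,2.0],0.2],[[-0.012,0.0,0.0],[-0.1,5.5,2.2],0.2],[[-0.012,0.0,0.0],[-0.1,5.4,2.4],0.2],[[-0.012,0.0,0.0],[-0.1,5.3,2.5],0.2],[[-0.012,0.0,0.0],[-0.1,5.2,2.7],0.2],[[-0.012,0.0,0.0],[-0.1,5.1,2.9],0.2],[[-0.012,0.0,0.0],[-0.1,5.0,3.0],0.2],[[-0.012,0.0,0.0],[-0.1,4.9,3.2],0.2]]
```

View pics/c13.png

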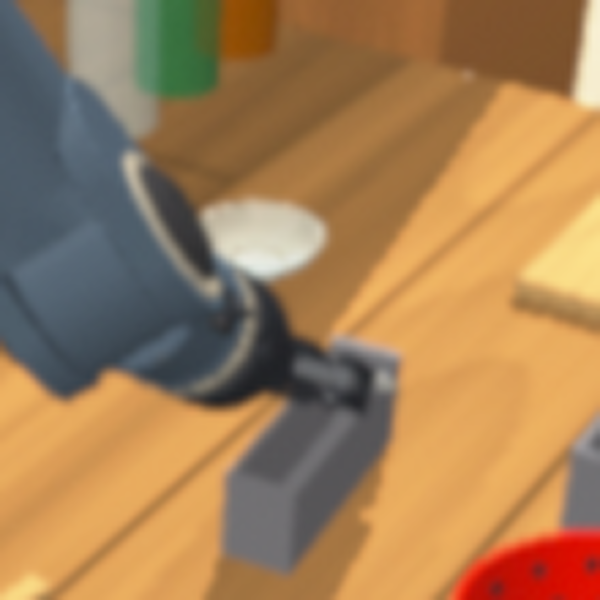

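```bash
python3 -m inch '[[[-0.01,0,0],[-0.1,5.5,3.5],0.2],[[-0.01,0,0],[-0.1,5.5,3.5],0.2],[[-0.01,0,0],[-0.1,5.2,3.8],0.2],[[-0.01,0,0],[-0.1,5.2,3.8],0.2],[[-0.01,0,0],[-0.1,5,4],0.2],[[-0.01,0,0],[-0.1,5,4],0.2],[[-0.01,0,0],[0,5,4],0.2],[[-0.01,0,0],[0,4,3],0.2],[[0,0,0],[0,0,0],0.2],[[0,0,0],[0,0,0],0.2]]' 20
python3 -c "
from h import *;st();shot('scene','scene14.png');t=shot('top','top14.png')
im=cv2.imread('pics/scene14.png');cv2.imwrite('pics/c14.png',np.hstack([cv2.resize(im[90:200,220:330],(440,440),interpolation=cv2.INTER_CUBIC),cv2.resize(t[150:240,150:240,::-1],(360,360),interpolation=cv2.INTER_CUBIC)[list(range(360))+[0]*80]]))
sweep(10,0,45,1)
"
```

```text
time_s: 25.25
ee_pos: [518.8, 147.1, 54.3]
tcp_rot: [-2.327, -0.099, 0.036]
wrist_force: [-0.5, -1.5, 3.4]
width: 65.1
t 25.25 p [518.8 147.1  54.3] x [0.997 0.083 0.005] z [-0.057  0.724 -0.688] F [-0.5 -1.5  3.4] w 65.1 q [ 0.41  0.69 -0.45  2.02 -0.8   0.77  0.79]
plank [-22.4 352.8  54.3]
box [  4.5 -48.7  54.3]
tilt 46.6 G0 [  4.2 -64.6  69.5] ideal [  0.  -63.   84.2]
[[[-0.003,-0.001,-0.0],[-0.4,0.7,0.3],0.2],[[-0.003,-0.001,-0.0],[-0.4,0.7,0.3],0.2],[[-0.003,-0.001,-0.0],[-0.4,0.7,0.3],0.2],[[-0.003,-0.001,-0.0],[-0.4,0.7,0.4],0.2],[[-0.003,-0.001,-0.0],[-0.4,0.6,0.4],0.2],[[-0.003,-0.001,-0.0],[-0.4,0.6,0.4],0.2],[[-0.003,-0.001,-0.0],[-0.4,0.6,0.5],0.2],[[-0.003,-0.001,-0.0],[-0.4,0.6,0.5],0.2],[[-0.003,-0.001,-0.0],[-0.4,0.5,0.5],0.2],[[-0.003,-0.001,-0.0],[-0.4,0.5,0.6],0.2]]
```

View pics/c14.png

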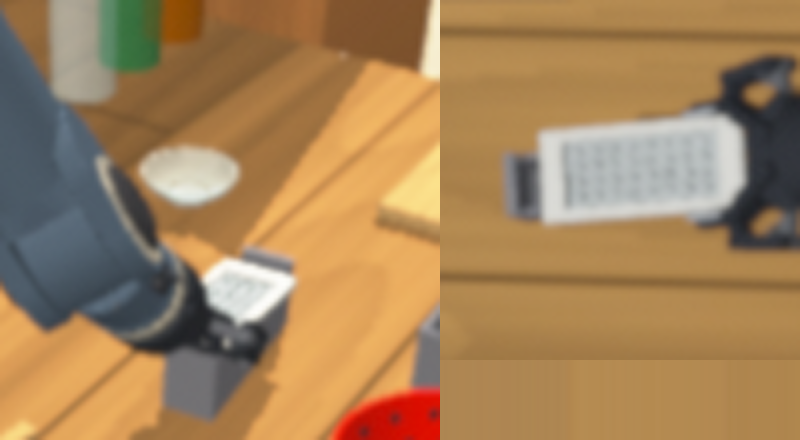

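The plate is teeth up and nearly flat, its leading edge about 15 mm short of the stop (right-hand view, columns 510–540). I'll slide it towards the stop and finish lowering.

```bash
python3 -m inch '[[[0,0,0],[-0.6,-1.5,1.5],0.2],[[0,0,0],[-0.6,-1.5,1.5],0.2],[[0,0,0],[-0.6,-1.5,1.5],0.2],[[0,0,0],[-0.6,-1.5,1.5],0.2],[[0,0,0],[-0.6,-1.2,1.6],0.2],[[0,0,0],[-0.6,-1.2,1.6],0.2],[[0,0,0],[0,1.4,1.4],0.2],[[0,0,0],[0,1.4,1.4],0.2],[[0,0,0],[0,0,0],0.2],[[0,0,0],[0,0,0],0.2]]' 20
python3 -c "
from h import *;st();shot('scene','scene15.png');t=shot('top','top15.png')
im=cv2.imread('pics/scene15.png');cv2.imwrite('pics/c15.png',np.hstack([cv2.resize(im[90:200,220:330],(440,440),interpolation=cv2.INTER_CUBIC),cv2.resize(t[150:240,150:240,::-1],(360,360),interpolation=cv2.INTER_CUBIC)[list(range(360))+[0]*80]]))
sweep(10,0,45,1)
"
```

```text
time_s: 26.6
ee_pos: [515.9, 158.6, 49.7]
tcp_rot: [-2.33, -0.096, 0.031]
wrist_force: [-0.0, -2.6, 4.2]
width: 64.7
t 26.6 p [515.9 158.6  49.7] x [0.997 0.079 0.007] z [-0.052  0.723 -0.689] F [-0.  -2.6  4.2] w 64.7 q [ 0.4   0.69 -0.47  2.03 -0.82  0.74  0.79]
plank [-26.9 363.8  49.7]
box [  2.5 -37.   49.7]
tilt 46.4 G0 [  2.2 -53.   64.9] ideal [  0.  -63.   84.2]
[[[-0.002,-0.001,-0.0],[-0.2,1.2,-0.9],0.2],[[-0.002,-0.001,-0.0],[-0.2,1.2,-0.8],0.2],[[-0.002,-0.001,-0.0],[-0.2,1.2,-0.8],0.2],[[-0.002,-0.001,-0.0],[-0.2,1.1,-0.8],0.2],[[-0.002,-0.001,-0.0],[-0.2,1.1,-0.7],0.2],[[-0.002,-0.001,-0.0],[-0.2,1.1,-0.7],0.2],[[-0.002,-0.001,-0.0],[-0.2,1.1,-0.7],0.2],[[-0.002,-0.001,-0.0],[-0.2,1.0,-0.6],0.2],[[-0.002,-0.001,-0.0],[-0.3,1.0,-0.6],0.2],[[-0.002,-0.001,-0.0],[-0.3,1.0,-0.6],0.2]]
```

View pics/c15.png

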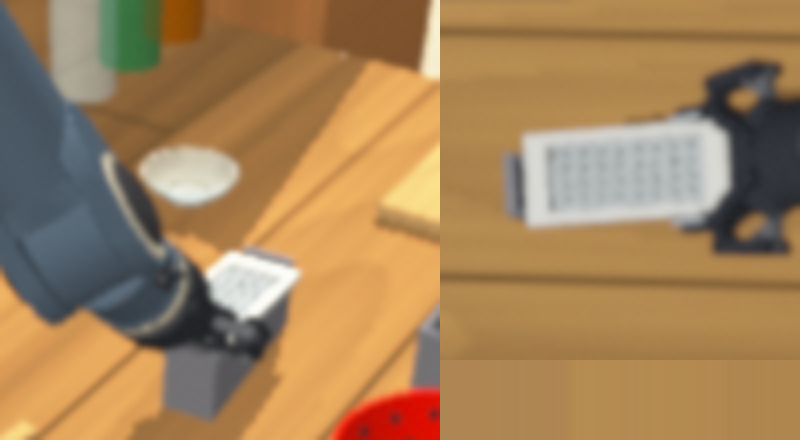

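```bash
python3 -m inch '[[[0,0,0],[-0.5,-1,1.6],0.2],[[0,0,0],[-0.5,-1,1.6],0.2],[[0,0,0],[-0.5,-1,1.6],0.2],[[0,0,0],[-0.5,-1,1.6],0.2],[[0,0,0],[0,-1,1.6],0.2],[[0,0,0],[0,1,1],0.2],[[0,0,0],[0,1,1],0.2],[[0,0,0],[0,0,0],0.2],[[0,0,0],[0,0,0],0.2],[[0,0,0],[0,0,0],0.2]]' 20
python3 -c "
from h import *;st();shot('scene','scene16.png');t=shot('top','top16.png')
im=cv2.imread('pics/scene16.png');cv2.imwrite('pics/c16.png',np.hstack([cv2.resize(im[90:200,220:330],(440,440),interpolation=cv2.INTER_CUBIC),cv2.resize(t[150:240,150:240,::-1],(360,360),interpolation=cv2.INTER_CUBIC)[list(range(360))+[0]*80]]))
sweep(10,0,45,1)
"
```

```text
time_s: 27.95
ee_pos: [513.8, 165.7, 43.4]
tcp_rot: [-2.335, -0.094, 0.028]
wrist_force: [0.7, -4.3, 2.9]
width: 64.9
t 27.95 p [513.8 165.7  43.4] x [0.997 0.077 0.009] z [-0.049  0.719 -0.693] F [ 0.7 -4.3  2.9] w 64.9 q [ 0.39  0.7  -0.47  2.04 -0.83  0.71  0.8 ]
plank [-30.  370.6  43.4]
box [  1.1 -29.7  43.4]
tilt 46.1 G0 [  0.7 -45.6  58.7] ideal [  0.  -63.   84.2]
[[[-0.002,-0.002,-0.0],[-0.1,1.2,-1.8],0.2],[[-0.002,-0.002,-0.0],[-0.1,1.2,-1.8],0.2],[[-0.002,-0.002,-0.0],[-0.1,1.2,-1.8],0.2],[[-0.002,-0.002,-0.0],[-0.1,1.2,-1.7],0.2],[[-0.002,-0.002,-0.0],[-0.1,1.2,-1.7],0.2],[[-0.002,-0.002,-0.0],[-0.1,1.2,-1.7],0.2],[[-0.002,-0.002,-0.0],[-0.1,1.1,-1.6],0.2],[[-0.002,-0.002,-0.0],[-0.1,1.1,-1.6],0.2],[[-0.002,-0.002,-0.0],[-0.1,1.1,-1.6],0.2],[[-0.002,-0.002,-0.0],[-0.1,1.1,-1.6],0.2]]
```

View pics/c16.png

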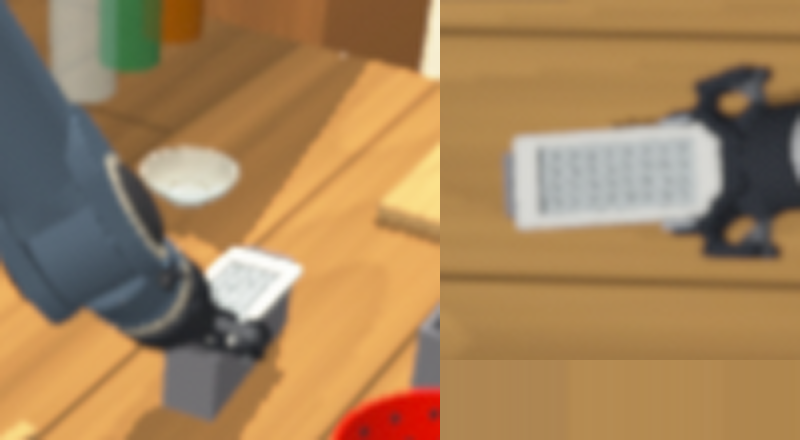

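```bash
python3 -c "
import cv2,numpy as np
t=cv2.imread('pics/top16.png');s=cv2.imread('pics/scene16.png')
a=cv2.resize(t[178:216,160:225],(780,456)[:2],interpolation=cv2.INTER_CUBIC)
cv2.imwrite('pics/c16b.png',a)
cv2.imwrite('pics/c16c.png',cv2.resize(s[145:200,255:305],(545,600),interpolation=cv2.INTER_CUBIC))
"
```

```text
(no output)
```

View pics/c16b.png

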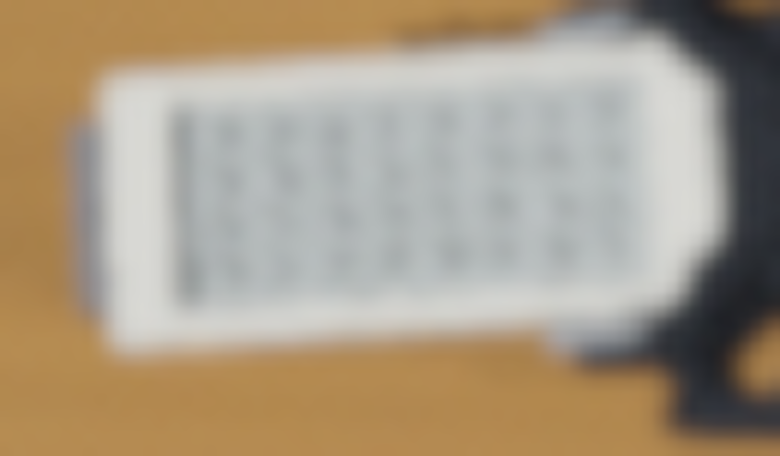

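View pics/c16c.png

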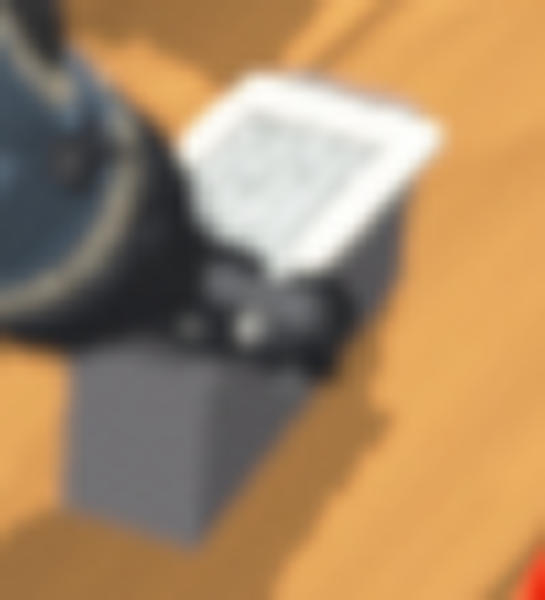

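```bash
python3 -c "
from h import *
uv=np.array([(97,78),(110,355),(72,125),(90,315),(182,105),(190,300)])/12+[159.5,177.5]
for z in (64,67,68,75): print(z,[Rz(-BA).apply(v-BC).round(1)[:2].tolist() for v in back('top',uv,z)])
s=np.array([(250,72),(443,132)])/10.9+[254.5,144.5]
for z in (67,71,75): print(z,[Rz(-BA).apply(v-BC).round(1)[:2].tolist() for v in back('scene',s,z)])
print(proj('top',np.array([bxp(0,82.5,68),bxp(0,74.5,68),bxp(0,72.5,67)])))
"
```

```text
64 [[34.7, 78.4], [-33.3, 78.3], [23.6, 85.1], [-23.2, 82.8], [26.6, 57.7], [-21.2, 58.0]]
67 [[34.3, 77.7], [-33.5, 77.6], [23.2, 84.4], [-23.4, 82.1], [26.2, 57.0], [-21.4, 57.3]]
68 [[34.2, 77.5], [-33.6, 77.4], [23.1, 84.1], [-23.5, 81.8], [26.1, 56.8], [-21.5, 57.1]]
75 [[33.3, 75.8], [-34.1, 75.7], [22.2, 82.5], [-24.1, 80.2], [25.2, 55.3], [-22.1, 55.6]]
67 [[-34.7, 80.3], [34.3, 77.0]]
71 [[-32.2, 74.2], [36.4, 70.8]]
75 [[-29.7, 68.0], [38.5, 64.6]]
[[166.4077104  195.73290933]
 [169.10832021 195.54752727]
 [169.86309565 195.53045086]]
```

Both cameras agree that the leading edge is at the stop (box y ≈ 75–77 with my ±2 mm box fit) and at rim height (z ≈ 67–68 on top). It is not up on the stop, which would read z = 75. The wrist feels the stop (Fy −4 N). Opening now.

```bash
python3 -m inch '[[[0,0,0],[0,0,0],0.5],[[0,0,0],[0,0,0],0.55],[[0,0,0],[0,0,0],0.6],[[0,0,0],[0,0,0],0.65],[[0,0,0],[0,0,0],0.75],[[0,0,0],[0,0,0],0.9],[[0,0,0],[0,0,0],1],[[0,0,0],[0,0,0],1],[[0,0,0],[0,0,0],1],[[0,0,0],[0,0,0],1]]' 20
python3 -c "
from h import *;st();shot('scene','scene17.png');t=shot('top','top17.png')
s=cv2.imread('pics/scene17.png')
cv2.imwrite('pics/c17.png',np.hstack([cv2.resize(s[145:200,255:305],(400,440),interpolation=cv2.INTER_CUBIC),cv2.resize(t[178:233,160:210,::-1],(400,440),interpolation=cv2.INTER_CUBIC)]))"
```

```text
time_s: 29.3
ee_pos: [511.1, 167.6, 42.5]
tcp_rot: [-2.335, -0.1, 0.033]
wrist_force: [-1.0, 0.4, 0.3]
width: 85.3
t 29.3 p [511.1 167.6  42.5] x [0.997 0.082 0.007] z [-0.054  0.719 -0.693] F [-1.   0.4  0.3] w 85.3 q [ 0.38  0.7  -0.47  2.04 -0.83  0.71  0.8 ]
plank [-32.9 372.1  42.5]
box [ -1.4 -27.6  42.5]
```

View pics/c17.png

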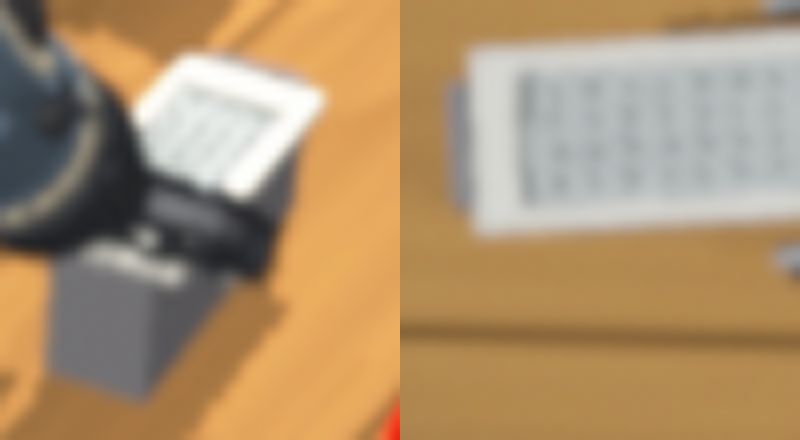

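Released and still lying flat. Retreating along the tool axis.

```bash
python3 -m inch '[[[0,0,0],[0,0,-5],1],[[0,0,0],[0,0,-10],1],[[0,0,0],[0,0,-12],1],[[0,0,0],[0,0,-15],1],[[0,0,0],[0,0,-20],1],[[0,0,0],[0,0,-25],1],[[0,0,0],[0,0,-25],1],[[0,0,0],[0,0,-25],1],[[0,0,0],[0,0,-20],1],[[0,0,0],[0,0,0],1]]' 20
python3 -c "
from h import *;st();shot('scene','scene18.png');t=shot('top','top18.png')
s=cv2.imread('pics/scene18.png')
cv2.imwrite('pics/c18.png',np.vstack([cv2.resize(t[178:216,160:225,::-1],(520,304),interpolation=cv2.INTER_CUBIC),cv2.resize(s[145:190,245:310],(520,290),interpolation=cv2.INTER_CUBIC)]));cv2.imwrite('pics/full18.png',np.vstack([cv2.resize(t[:,:,::-1],(400,300)),cv2.resize(s,(400,300))]))"
```

```text
time_s: 30.65
ee_pos: [520.8, 44.7, 159.8]
tcp_rot: [-2.34, -0.096, 0.026]
wrist_force: [-0.6, -0.2, 0.7]
width: 85.6
t 30.65 p [520.8  44.7 159.8] x [0.997 0.077 0.01 ] z [-0.048  0.716 -0.697] F [-0.6 -0.2  0.7] w 85.6 q [ 0.53  0.52 -0.37  1.93 -0.69  1.07  0.71]
plank [ -6.7 251.6 159.8]
box [  -2.9 -150.9  159.8]
```

View pics/c18.png

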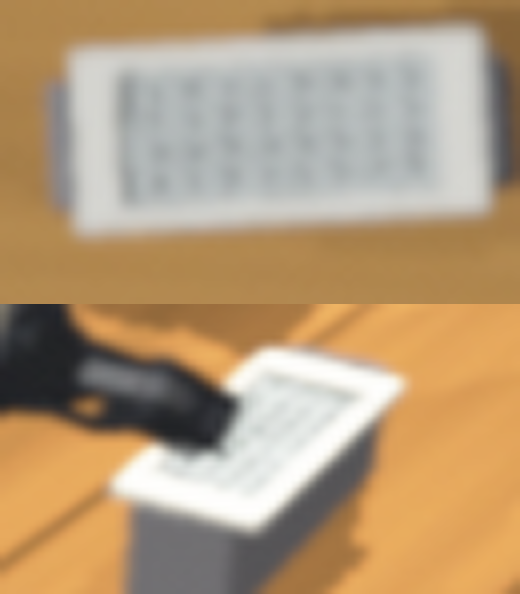

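View pics/full18.png

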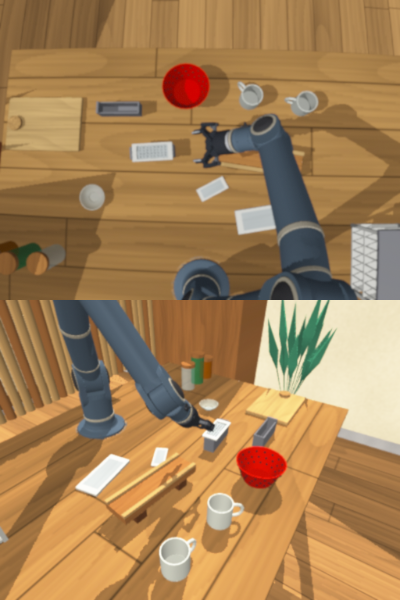

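```bash
python3 -c "
from h import *
uv=np.array([(68,48),(488,24),(492,212),(75,236)])/8+[159.5,177.5]
c,a,r=fit('top',uv,67,150,66);print(Rz(-BA).apply(np.r_[c,0]-BC).round(1),a-BA,r.round(1))
e=np.array([(49,145),(512,120)])/8+[159.5,177.5]
print('stop outer',Rz(-BA).apply(back('top',e[:1],68)[0]-BC).round(1),'-y end',Rz(-BA).apply(back('top',e[1:],60)[0]-BC).round(1))
im=cv2.imread('pics/scene18.png');o=np.array([258,145])
big=cv2.resize(im[140:200,245:310],(650,600),interpolation=cv2.INTER_CUBIC)
for (tp,col) in ((0,(0,255,0)),):
  P=np.array([np.r_[c,67]+Rz(a).apply(v) for v in[(33,75,0),(33,-75,0),(-33,-75,0),(-33,75,0)]])
  q=proj('scene',P);print(q.round(1).tolist());cv2.polylines(big,[np.round((q-[244.5,139.5])*10).astype(int)],True,col,1)
cv2.imwrite('pics/c18o.png',big)
"
```

```text
[ 0.4 -0.1  0. ] -0.7540447792351292 [2.4 3.  1.4 2.3]
stop outer [ 0.5 84.8 68. ] -y end [ -1.2 -84.2  60. ]
[[294.9, 156.9], [276.5, 178.8], [258.1, 172.9], [277.6, 152.0]]
```

View pics/c18o.png

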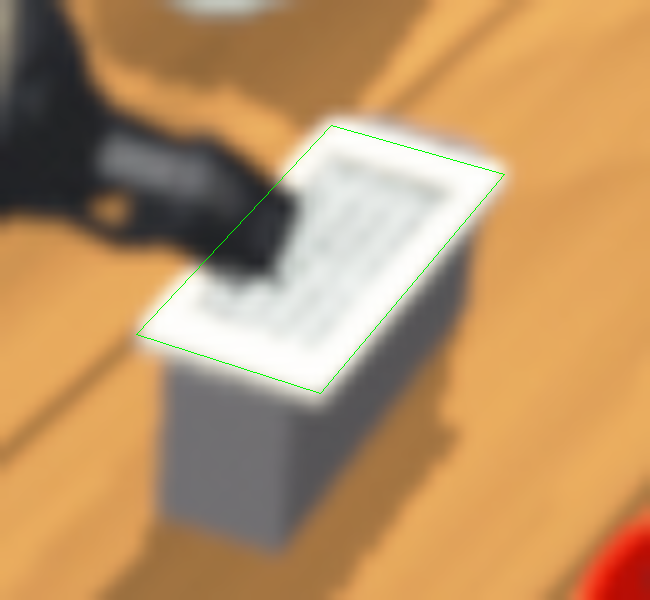

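The plate outline, fitted from the top view as a level plate at rim height, matches the scene view within a pixel at both ends. Its centre is about 0 mm from the box middle, rotated 0.8°, and a stop strip about 7.5 mm wide is still visible in front of it. The mugs, dish and colander are unmoved, and the gripper is clear at z=160. Handing in.

```bash
python3 -c "
from h import *
for n,p in(('mug_a_c',0),('dish_c',0),('colander_c',0)): print(n,[np.round(d['box']).tolist() for d in spotter.recognise('top',n) if d['confidence']>.5])
print(ctrl.hand_in());st()"
```

```text
mug_a_c [[386.0, 131.0, 43.0, 27.0], [120.0, 252.0, 34.0, 35.0]]
dish_c [[118.0, 251.0, 31.0, 32.0]]
colander_c []
the job is handed in; nothing more can be done
None
the job is handed in; nothing more can be done
```

The plate is lying teeth up on the catch box nearest the robot, with one short edge at the end stop and the gripper clear. The job is handed in at about 31 s of the 64 s allowed; no verdict was reported.

**What I did:** I pushed the plate until about 55 mm overhung the plank's end. I gripped it there by its long sides, lifted it and turned it past vertical. I then set its lower edge on the box rim and swung it down flat in the fingers. Last, I slid it up to the stop, opened the fingers and backed away.

**Last checks:**
- **Position:** the top view puts the plate centre about 0.4 mm (x) and 0.1 mm (y) from the box middle, turned 0.8° from the box. My box fit is good to about 2 mm.
- **Level:** a level outline at rim height matches the scene view within a pixel at both ends. That is not precise enough to prove the 2.3° limit, but a plate resting on the stop would be about two pixels off.
- **Bystanders:** in the top view one mug and the dish were within a pixel of where they started. The detector missed the other mug and the colander in that picture, though both looked unmoved by eye.

**What went wrong on the way:**
- The plate did not swivel at first, because it jammed on rim friction, and its edge slid about 10 mm back along the rim. I fixed this by swinging back with more downward pressure.
- My estimate of the grip height was about 5 mm off after the last lowering. The fingers had probably slid down the plate's sides, and I did not confirm this.

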